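# Make up two gift sets on the display boards

### The job

Make up the two gift sets for the display. On the round wooden board stand the glass tumbler upright in the middle and lay the bar of soap flat across its mouth; on the square wooden board stand the candle tin in the middle and lay the matchbox flat on top of it, each centred on what it rests on. Set the glass down gently, keep it upright, and do not knock or shift the bell or the pepper mill.

Things in the scene. Friction and masses are not known exactly. Their poses are not given: they have to be found in the camera images.
- tumbler_mid (a point): pink pressed-glass tumbler, open at the top, standing upright: 69 mm across at the rim, 64 mm at the foot, 100 mm high, 0.19 kg. Point: on its axis, 50 mm above its foot; z points up. It can be gripped across the outside at any yaw.
- soap_mid (a point): bar of soap in a kraft paper band, lying flat: 51 x 75 x 25 mm, 0.1 kg. Point: its centre, 12 mm above what it lies on. x along its 51 mm width, y along its 75 mm length, z up. It is long enough to bridge the tumbler's mouth (about 60 mm clear) lengthwise, with about 3 mm over at each end when centred.
- candle_mid (a point): round candle tin, sage green with a pale label, standing upright: 57 mm across, 39 mm high, 0.21 kg; a flat thing laid on it rests on its rim, 39 mm up. Point: on its axis, 19.5 mm above its foot; z up. It can be gripped across the outside at any yaw.
- matchbox_mid (a point): box of matches, lying flat: 36 x 54 x 14 mm, 0.02 kg. Point: its centre, 7 mm above what it lies on. x along its 36 mm width, y along its 54 mm length, z up.
- round_board: round light-wood display board, 120 mm across, 15 mm thick, fixed to the table; target for tumbler and soap. Origin: centre of its underside, on the table; its flat top is 15 mm higher.
- square_board: square light-wood display board, 105 x 105 mm, 15 mm thick, fixed to the table; target for candle tin and matchbox. Origin: centre of its underside, on the table; its flat top is 15 mm higher; x and y along its sides.
- bell: brass hand bell standing loose, 62 mm across, 100 mm high; bystander, to be left alone. Origin: centre of its foot. It stands in front of a fixed wooden riser (a low bench, top 70 mm up, with a spoon on it); behind that, beyond x = 0.72 m, are a fixed drawer cabinet 240 mm high and fixed jars.
- mill: turned wooden pepper mill standing loose, 55 mm across, 162 mm high; bystander, to be left alone. Origin: centre of its foot.
There are look-alikes about, which are no part of the job. There is more than one size of the part that bears soap_mid; the job needs the smallest.

How it is judged:
By the outcome, as a careful person would: the job done as asked, in the order asked, and still so for the second after the job is handed in, with the robot touching nothing.
It also fails if it takes over 144 s, if anything falls off the work surface, if the arm or the gripper's body presses on something with over 40 N, if the wrist force passes 120 N, or if a joint passes its speed limit or range.

### The arm

A 6-joint arm with a two-finger parallel gripper is mounted at the origin on a cart in front of the work surface, level with it; the furniture and walls round the work are solid. World frame = base frame: x ahead of the robot, y to its left, z up, the work surface at z = 0. Lengths are in m, angles in degrees, forces in N, time in s.
With the tool pointing down it reaches from about 0.25 to 0.725 m from the base axis. Payload 9.7 kg.
Tool frame: the origin (TCP) lies midway between the tips of the shut fingers; the grasp point (between the pads) lies 19 mm behind it (bot.hold_point_z is the distance from the TCP to the grasp point, in m); z points along the fingers, y is the line along which they close (so a half turn about z gives the same grasp; the last joint's range is limited). The gripper opens to 85 mm and grips with 20 to 120 N. Pads are 22 mm wide; open, the fingers measure 114 mm over their backs; the gripper's body (76 mm by 85 mm) begins 54 mm behind the grasp point. The pads swing forward as they close: fully open they stand 13 mm farther back than shut.
Start: joints at [73.167, 4.979, 10.078, 95.1, 0, 90], TCP at [0.159, 0.526, 0.231] pointing down, gripper open.
Joint ranges: [-179.16, 179.16], [-48.56, 103.87], [-65.8, 70.77], [-126.05, 130.52], [-82.76, 87.17], [-180, 180]. Speed limits (degrees/s): [127.2, 127.2, 147.25, 180, 180, 180].

### API

Orientations are given as [roll, pitch, yaw] about the fixed x, y, z axes, in that order (R = Rz(yaw) Ry(pitch) Rx(roll)).
In Python, from workcell import bot gives the robot as it stands.
- The arm moves only by the tool play_rows, never from a script. Its argument "steps" is a list that holds one entry, the list of rows, each a list of 4 numbers: the shift along the tool's x, y, z in m, then the turn about the tool's z in rad. In form: [[[tx, ty, tz, yaw], ...]]. A call has exactly 5 rows; each row shifts and turns the commanded pose from where the row before left it, along the tool's axes as they then stand; what a row does not reach is not made up. A row lasts 1/12 s, in which the tool goes at most 41.7 mm and 7.16 degrees, less where a joint would pass 70% of its speed; a pose out of reach is approached as far as the arm can. A call is refused whole if a number of a shift passes 0.0417 or a number of a turn 0.125, either way. A call with a gripper value outside its range is refused whole. "gripper" is the finger opening in m, from 0 to 0.0854, set as the call begins (left out, the last holds). The fingers move at their own pace and stop on an object; "squeeze" is the grip in N (left out, the last holds). Time passes only in rows, so rows that do not move let the fingers close, or fill a call up. It gives the time, the measured TCP pose, the force, the opening and the grip force at its end, in the units of the state.
- bot.get_obs(): the state, without advancing time (a new reading comes with each control period).
- bot.camera(name): name is "scene" or "top"; returns a dict with "img" (420x560x3 uint8, blue, green, red), "vfov" (degrees; the focal length in pixels is half the picture's height over the tangent of half this angle, whatever the lens; pixels are square), "cx", "cy" (the principal point, pixels), "D" ([k1, k2, p1, p2, k3] as OpenCV has them; the pictures are not rectified), "xyz" and "attitude" of the camera in the world. Camera axes: x right, y down, z forward; pixel columns grow to the right and rows downward; lengths in m; the calibration is good to about 2 mm. A picture is of the moment at which its call begins. There is no depth.
- bot.job_done(): hands the job in; it is judged then, once.
The state is a dict: "time": time; "q": joint angles; "qd": joint speeds; "joint_efforts": joint torques, N m; "ee_pos": TCP position; "tcp_rot": TCP orientation; "wrist_force": force on the tool from outside, world axes, zero at the start; "torque": the same for the moment, N m; "opening": finger opening in m; "grasp_force": force on a finger pad.
Only numpy, scipy, OpenCV 4.12 (cv2) and the standard library are available. Lean on these libraries where they do the work, as an engineer would, in place of code of your own. Each camera call takes 0.05 s, during which the arm holds its last target. There are 200 camera calls.

## Working session

There is one attempt and no reset: what is moved stays moved. The work goes in short steps, Python scripts to look and compute and a tool call to move; the robot and the scene stay as the last step left them, time stands still between calls to the robot, and variables do not carry over. Pictures are saved under pics/ and viewed, at most 14 in all, crops included, and the job is handed in when it is done.

Besides the shell and the picture viewer there is one more tool, called as name(argument=value, ...) on one line, values as JSON. play_rows: Moves the arm, as the interface text tells. Its arguments: {"type":"object","properties":{"steps":{"type":"array","items":{"type":"array","items":{"type":"array","items":{"type":"number"}}}},"gripper":{"type":"number"},"squeeze":{"type":"number"}},"required":["steps"]}

```bash
ls; mkdir -p pics; cat > h.py <<'E'
import numpy as np, cv2
from scipy.spatial.transform import Rotation as R
from workcell import bot
def cam(n):
    c=bot.camera(n); f=210/np.tan(np.radians(c["vfov"])/2)
    c["K"]=np.array([[f,0,c["cx"]],[0,f,c["cy"]],[0,0,1]]); c["D"]=np.array(c["D"],float)
    c["R"]=R.from_euler('xyz',c["attitude"],degrees=True).as_matrix(); c["xyz"]=np.array(c["xyz"]); return c
def ray(c,p,z):
    p=np.array(p,float).reshape(-1,1,2); u=cv2.undistortPoints(p,c["K"],c["D"])[:,0]
    d=np.c_[u,np.ones(len(u))]@c["R"].T
    return c["xyz"]+d*((z-c["xyz"][2])/d[:,2])[:,None]
def proj(c,P):
    Rt=c["R"].T; return cv2.projectPoints(np.array(P,float).reshape(-1,3),cv2.Rodrigues(Rt)[0],-Rt@c["xyz"],c["K"],c["D"])[0][:,0]
E
python3 - <<'E'
from h import *
for n in("scene","top"):
    c=cam(n); cv2.imwrite(f"pics/{n}0.png",cv2.resize(c["img"],(784,588))); np.save(n+"0.npy",c["img"])
    print(n,c["vfov"],c["cx"],c["cy"],c["D"],c["xyz"],c["attitude"])
print(bot.get_obs())
E
```

```text
pics
scene 42.20955752242476 287.5091480021964 212.71534852097665 [-0.17666453  0.          0.          0.          0.        ] [-0.37465612 -1.42595568  1.5210543 ] [-132.38548908    0.21776747  -35.37012204]
top 53.022146857261674 277.0972649156512 208.7838832019995 [0.03994124 0.         0.         0.         0.        ] [ 0.25289669 -0.10899943  1.4866723 ] [-169.14809649   -0.23899635  -90.28926424]
{'time': 0.1, 'q': array([ 7.31653225e+01,  5.00954360e+00,  1.00391557e+01,  9.50993761e+01,
       -7.73554403e-04,  9.00010558e+01]), 'qd': array([-0.08426865, -0.01369318,  0.21051063,  0.12655658, -0.05426965,
       -0.0458748 ]), 'joint_efforts': array([ 4.50690486e-04, -5.21563482e+01,  4.65653300e+01,  1.59575668e-02,
        3.46161210e-05, -9.54027854e-06]), 'ee_pos': array([0.15923148, 0.52623551, 0.23064011]), 'tcp_rot': array([-1.79930236e+02,  7.74839435e-04,  1.63164268e+02]), 'wrist_force': array([-0.80641998, -0.32283447,  0.05744611]), 'torque': array([ 0.03576293, -0.02312662,  0.01522764]), 'grasp_force': 0.0, 'opening': 0.08520534919253049}
```

View pics/scene0.png

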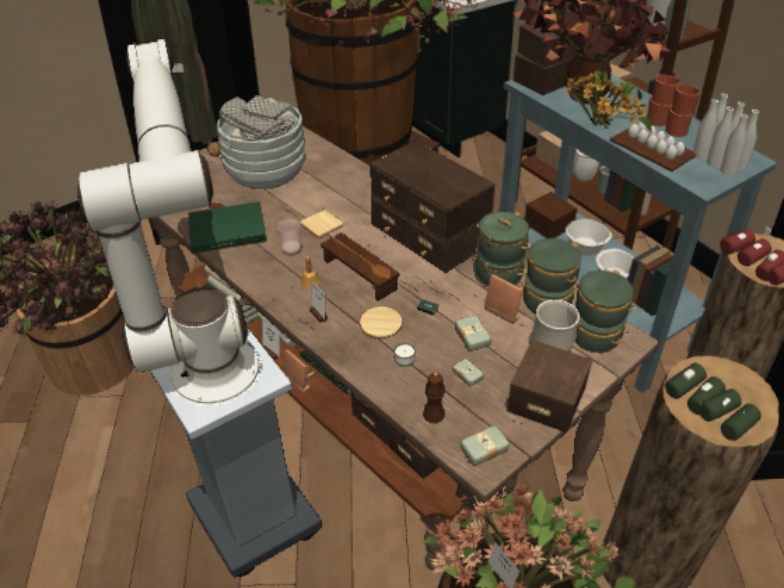

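View pics/top0.png

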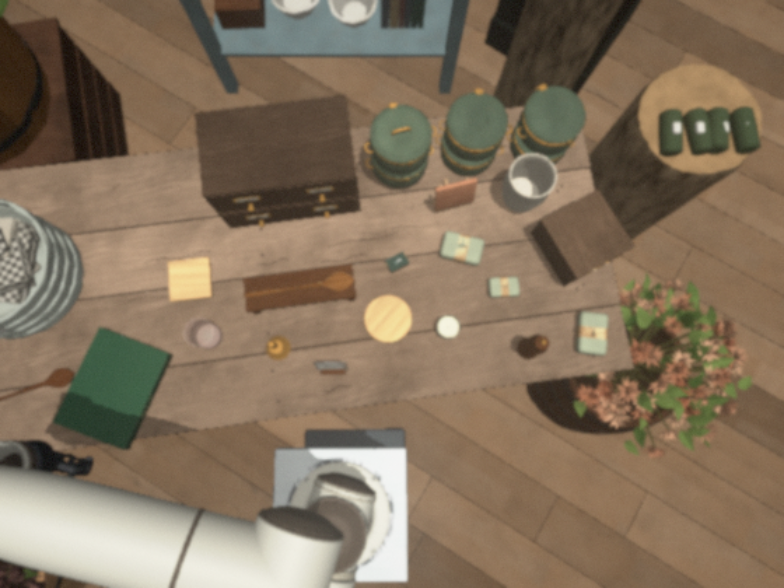

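The top view (784x588 display) shows the tumbler at (206,335), square board at (190,279), bell at (278,347), round board at (388,318) and candle at (448,327). The dark green matchbox is at (398,262) and the mill at (533,345). There are three soaps, at (462,248), (504,287) and (593,333). The one at (504,287) looks smallest, so I'll measure all three and confirm in a crop.

```bash
cat > seg.py <<'E'
from h import *
def blobs(c,lo,hi,roi,amin=15):
    x0,y0,x1,y1=roi; hsv=cv2.cvtColor(c["img"],cv2.COLOR_BGR2HSV)
    m=cv2.inRange(hsv,np.array(lo),np.array(hi)); k=np.zeros_like(m); k[y0:y1,x0:x1]=m[y0:y1,x0:x1]
    cs=[q for q in cv2.findContours(k,cv2.RETR_EXTERNAL,cv2.CHAIN_APPROX_NONE)[0] if cv2.contourArea(q)>amin]
    return sorted(cs,key=cv2.contourArea,reverse=True)
E
python3 - <<'E'
from seg import *
c=cam("top"); hsv=cv2.cvtColor(c["img"],cv2.COLOR_BGR2HSV)
for n,(u,v) in dict(tum=(206,335),sq=(190,279),bell=(278,347),rnd=(388,318),can=(448,327),match=(398,262),s1=(475,243),s2=(495,290),s3=(593,320),mill=(533,345),wood=(420,290),wood2=(230,310),wood3=(495,265)).items():
    print(n,hsv[int(v/1.4),int(u/1.4)],ray(c,[(u/1.4,v/1.4)],0.02)[0].round(3))
s=c["img"][150:275,100:440]
a=cv2.resize(c["img"][160:270,255:445],(760,440),interpolation=cv2.INTER_CUBIC)
cv2.imwrite("pics/cropA.png",a)
E
```

```text
tum [ 15  49 184] [0.428 0.336 0.02 ]
sq [ 21  96 242] [0.57  0.384 0.02 ]
bell [ 18 146 178] [0.397 0.157 0.02 ]
rnd [ 20  96 241] [ 0.468 -0.116  0.02 ]
can [ 26  25 242] [ 0.445 -0.267  0.02 ]
match [ 50  22 138] [ 0.613 -0.143  0.02 ]
s1 [ 36  39 197] [ 0.662 -0.341  0.02 ]
s2 [ 36  41 198] [ 0.539 -0.388  0.02 ]
s3 [ 35  40 193] [ 0.461 -0.629  0.02 ]
mill [ 15 116  66] [ 0.399 -0.477  0.02 ]
wood [ 15  80 157] [ 0.54  -0.198  0.02 ]
wood2 [ 14  81 155] [0.49 0.28 0.02]
wood3 [ 14  77 155] [ 0.604 -0.39   0.02 ]
```

View pics/cropA.png

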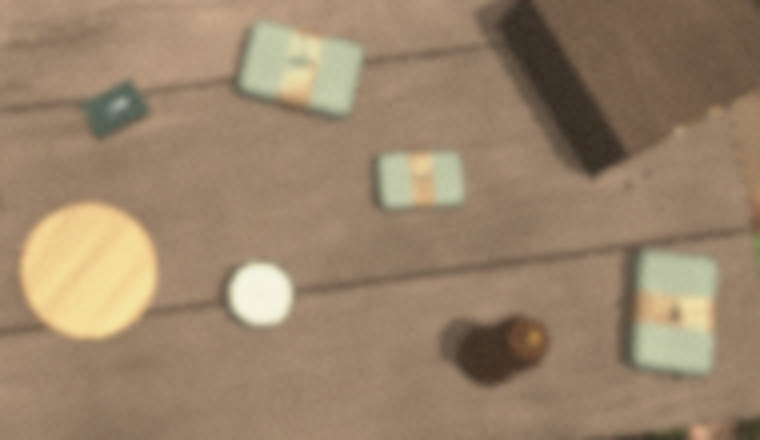

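The crop shows the soaps at (300,70), (420,180) and (675,312). The middle one is clearly the smallest, about 85x58 px at 4x. That scales to about 75x51 mm, so it is the one the job needs. The candle is the white-topped tin at (260,294) and the matchbox is at (117,108).

```bash
cat > meas.py <<'E'
from seg import *
# silhouettes of centrally symmetric bodies: centroid ray at mid height
def dist_mask(c,uv,r,th=14):
    u,v=map(int,uv); im=cv2.cvtColor(cv2.GaussianBlur(c["img"],(3,3),0),cv2.COLOR_BGR2LAB).astype(float)
    y0,x0=max(v-r,0),max(u-r,0); p=im[y0:v+r+1,x0:u+r+1]; b=np.concatenate([p[0],p[-1],p[:,0],p[:,-1]]); bg=np.median(b,0)
    m=(np.hypot(p[...,1]-bg[1],p[...,2]-bg[2])>th*0.5)|(np.abs(p[...,0]-bg[0])>th*2.2)
    k=np.zeros(im.shape[:2],np.uint8); k[y0:v+r+1,x0:u+r+1]=m*255
    k=cv2.morphologyEx(k,cv2.MORPH_OPEN,np.ones((2,2),np.uint8))
    cs=cv2.findContours(k,cv2.RETR_EXTERNAL,cv2.CHAIN_APPROX_NONE)[0]
    return max(cs,key=cv2.contourArea)
def cen(q):
    M=cv2.moments(q); return np.array([M["m10"],M["m01"]])/M["m00"]
def find(c,g,z,r,th=14):
    uv=proj(c,[g[0],g[1],z])[0]; q=dist_mask(c,uv,r,th); p=ray(c,cen(q),z)[0]
    w=ray(c,q.reshape(-1,2),z)[:,:2]; rc=cv2.minAreaRect((w*1000).astype(np.float32))
    return p,rc,q
G=dict(sq=((.57,.384),.0075,32),rnd=((.468,-.116),.0075,28),can=((.445,-.267),.0195,17),match=((.613,-.143),.007,13),soap=((.539,-.388),.0125,18),
 tum=((.428,.336),.05,26),bell=((.397,.157),.05,26))
E
python3 - <<'E'
from meas import *
for n in("top","scene"):
    c=cam(n); im=c["img"].copy()
    for k,(g,z,r) in G.items():
        try:
            p,rc,q=find(c,g,z,r); print(n,k,p.round(4),"rect",np.round(rc[1],0),round(rc[2],1)); cv2.drawContours(im,[q],-1,(0,0,255),1)
        except Exception as e: print(n,k,e)
    x=im[150:275,100:400] if n=="top" else im[130:330,170:400]
    cv2.imwrite(f"pics/m{n}.png",cv2.resize(x,None,fx=2.6,fy=2.6,interpolation=cv2.INTER_NEAREST)); 
    i0=cv2.imread(f"pics/m{n}.png"); print(i0.shape)
a=[cv2.imread(f"pics/m{n}.png") for n in("top","scene")]
E
```

```text
top sq [0.5709 0.3869 0.0075] rect [110. 109.] 6.5
top rnd [ 0.4662 -0.1188  0.0075] rect [121. 122.] 89.7
top can [ 0.4432 -0.2687  0.0195] rect [53. 56.] 88.4
top match [ 0.6137 -0.1434  0.007 ] rect [38. 55.] 24.3
top soap [ 0.5461 -0.4139  0.0125] rect [76. 51.] 89.7
top tum [0.4211 0.3208 0.05  ] rect [41. 34.] 3.2
top bell [0.3893 0.1481 0.05  ] rect [58. 54.] 89.7
(325, 780, 3)
scene sq [0.5553 0.2085 0.0075] rect [173. 139.] 56.7
scene rnd [ 0.4721 -0.121   0.0075] rect [120. 116.] 54.5
scene can [ 0.4461 -0.2739  0.0195] rect [83. 53.] 54.4
scene match [ 0.6166 -0.1489  0.007 ] rect [50. 60.] 28.4
scene soap [ 0.55   -0.42    0.0125] rect [85. 58.] 89.3
scene tum [0.5354 0.358  0.05  ] rect [203.  91.] 75.4
scene bell [0.5135 0.1917 0.05  ] rect [146.  74.] 57.8
(520, 598, 3)
```

View pics/mtop.png

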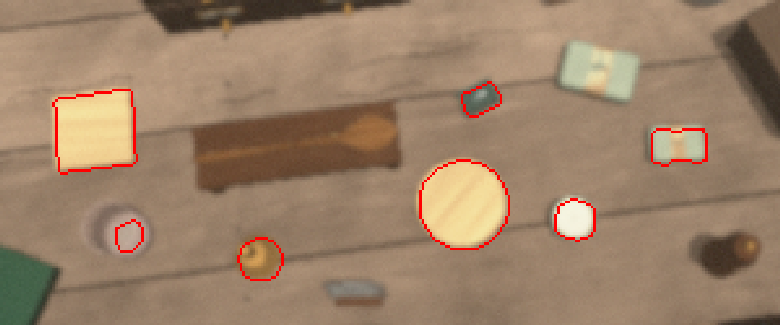

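View pics/mscene.png

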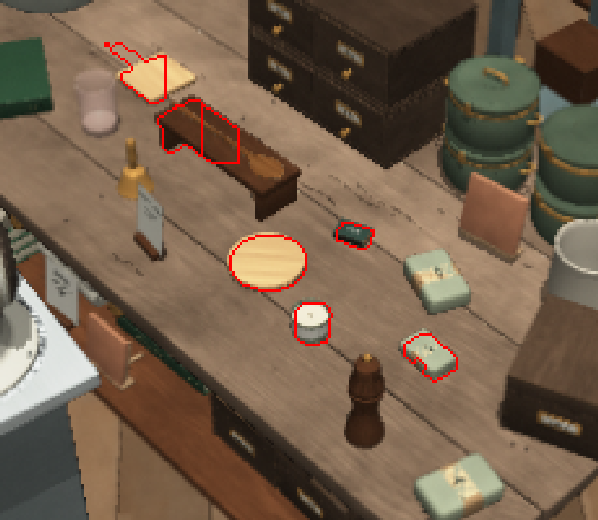

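Top-view contours fit the boards, soap, matchbox and bell. The boards and matchbox match their known sizes, and the soap is 76x51 mm. The tumbler masks fail in both views, the candle's side is partly missed in the top view, and the square board and bell masks fail in the scene view. I'll enlarge the tumbler and candle.

```bash
python3 - <<'E'
from meas import *
o=[]
for n,a in(("top",[(120,215),(246,208)]),("scene",[(170+38,130+40),(170+120,130+124)])):
    c=cam(n)
    for u,v in a:
        x=c["img"][v-1+0:v+45,u-1:u+45] if n=="x" else c["img"][v:v+48,u:u+64]
        x=cv2.resize(x,None,fx=6,fy=6,interpolation=cv2.INTER_CUBIC).astype(float)
        lo,hi=np.percentile(x,2),np.percentile(x,99); x=np.clip((x-lo)/(hi-lo)*255,0,255).astype(np.uint8)
        for i in range(0,64,8): cv2.putText(x,str(u+i),(i*6,8),0,.3,(0,255,255)); cv2.line(x,(i*6,10),(i*6,14),(0,255,255))
        for i in range(0,48,8): cv2.putText(x,str(v+i),(0,i*6+4),0,.3,(0,255,255)); cv2.line(x,(20,i*6),(24,i*6),(0,255,255))
        o.append(x)
cv2.imwrite("pics/z.png",np.vstack([np.hstack(o[:2]),np.hstack(o[2:])]))
E
```

```text
(no output)
```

View pics/z.png

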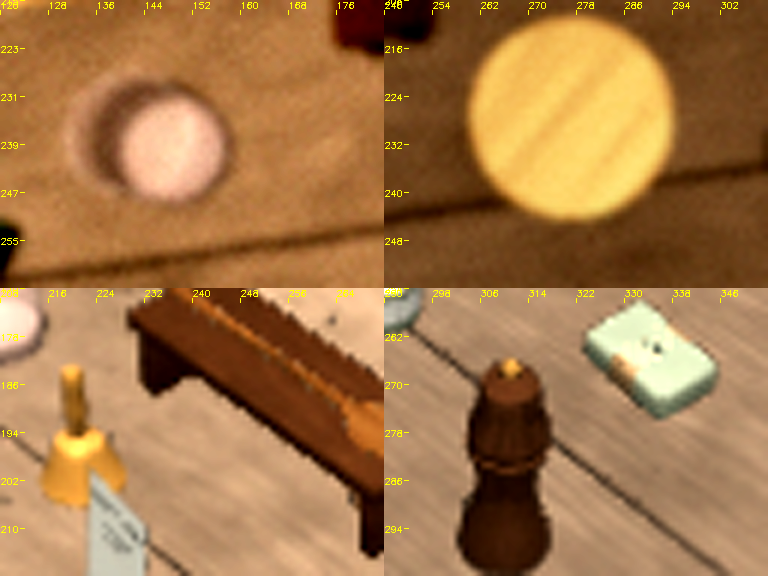

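The top-view tumbler shows its rim circle centred near px (141.3,236.8) and its floor disc near (148.6,239.7). The other three panels were misaimed. Next I'll cast these points and make proper candle and scene-view tumbler crops.

```bash
python3 - <<'E'
from meas import *
o=[]
c=cam("top"); print("rim",ray(c,(141.3,236.8),.1)[0],"foot",ray(c,(148.6,239.7),.004)[0])
for n,a in(("top",[(.43,.33,.05),(.443,-.268,.02)]),("scene",[(.43,.33,.05),(.443,-.268,.02)])):
    c=cam(n)
    for P in a:
        u,v=proj(c,P)[0].astype(int)-(32,24)
        x=c["img"][v:v+48,u:u+64]
        x=cv2.resize(x,None,fx=6,fy=6,interpolation=cv2.INTER_CUBIC).astype(float)
        lo,hi=np.percentile(x,2),np.percentile(x,99.5); x=np.clip((x-lo)/(hi-lo)*255,0,255).astype(np.uint8)
        for i in range(0,64,8): cv2.putText(x,str(u+i),(i*6,8),0,.3,(0,255,255)); cv2.line(x,(i*6,10),(i*6,14),(0,255,255))
        for i in range(0,48,8): cv2.putText(x,str(v+i),(0,i*6+4),0,.3,(0,255,255)); cv2.line(x,(20,i*6),(24,i*6),(0,255,255))
        o.append(x)
cv2.imwrite("pics/z2.png",np.vstack([np.hstack(o[:2]),np.hstack(o[2:])]))
E
```

```text
rim [0.42665018 0.33155124 0.1       ] foot [0.42826444 0.33601798 0.004     ]
```

View pics/z2.png

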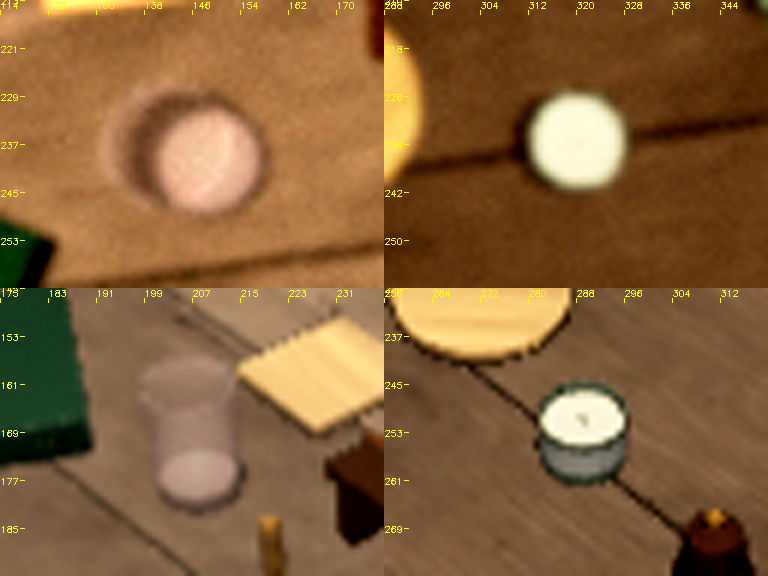

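Scene view: tumbler rim at px (206.3,160.5), foot at (208.3,178), candle rim centre at (289.2,250). Top view: candle top at (320.2,233.5).

```bash
python3 - <<'E'
from meas import *
t=cam("top"); s=cam("scene")
print("tum scene rim",ray(s,(206.3,160.5),.1)[0],"foot",ray(s,(208.3,178),.0)[0])
print("candle scene",ray(s,(289.2,250),.039)[0],"top",ray(t,(320.2,233.5),.037)[0])
# scene square board by yellow mask
for c,n in((t,"top"),(s,"scene")):
    hsv=cv2.cvtColor(c["img"],cv2.COLOR_BGR2HSV)
    for k in("sq","rnd"):
        g=G[k][0];u,v=proj(c,[*g,.015])[0].astype(int); r=34
        m=cv2.inRange(hsv,(14,75,195),(30,150,255)); z=np.zeros_like(m); z[v-r:v+r,u-r:u+r]=m[v-r:v+r,u-r:u+r]
        q=max(cv2.findContours(z,0,1)[0],key=cv2.contourArea); w=ray(c,q.reshape(-1,2),.015)[:,:2]; rc=cv2.minAreaRect((w*1000).astype(np.float32))
        print(n,k,ray(c,cen(q),.015)[0].round(4),np.round(rc,1) if 0 else rc)
E
```

```text
tum scene rim [0.42984431 0.32851822 0.1       ] foot [0.43025253 0.33154479 0.        ]
candle scene [ 0.44549807 -0.27186714  0.039     ] top [ 0.44288698 -0.2654362   0.037     ]
top sq [0.574  0.3892 0.015 ] ((574.6773681640625, 389.476318359375), (106.83893585205078, 106.3613052368164), 6.573209762573242)
top rnd [ 0.4688 -0.115   0.015 ] ((468.188720703125, -114.16194152832031), (116.69609069824219, 117.56082916259766), 89.75513458251953)
scene sq [0.5728 0.3844 0.015 ] ((573.4908447265625, 385.2432556152344), (103.17758178710938, 106.72139739990234), 6.3673415184021)
scene rnd [ 0.4687 -0.1192  0.015 ] ((469.0419616699219, -117.3311767578125), (114.35873413085938, 115.7303466796875), 54.45393371582031)
```

Both views agree to within 5 mm (a steady offset in y), so I'll average them. Tumbler (.429,.331), round board (.469,-.117), soap (.548,-.417, length along y), candle (.444,-.269), square board (.5735,.387), matchbox (.615,-.146, 25°). First, turn the tool to yaw 90, where tool x is world +y and tool y is world +x.

play_rows(steps=[[[0,0,0,0.0851],[0,0,0,0.0851],[0,0,0,0.0851],[0,0,0,0.0851],[0,0,0,0.0851]]], gripper=0.0854, squeeze=25)

```text
time: 1.02
ee_pos: [0.1593, 0.5264, 0.2313]
tcp_rot: [180.0, -0.0, 138.5]
wrist_force: [-0.5, -0.7, -0.2]
opening: 0.0851
grasp_force: 0.0
```

play_rows(steps=[[[0,0,0,0.0851],[0,0,0,0.0851],[0,0,0,0.0851],[0,0,0,0.0851],[0,0,0,0.0851]]])

```text
time: 1.43
ee_pos: [0.1593, 0.5264, 0.2313]
tcp_rot: [180.0, -0.0, 114.2]
wrist_force: [-0.1, -0.9, -0.1]
opening: 0.0854
grasp_force: 0.0
```

play_rows(steps=[[[0,0,0,0.0851],[0,0,0,0.0851],[0,0,0,0.0851],[0,0,0,0.0851],[0,0,0,0.0851]]])

```text
time: 1.85
ee_pos: [0.1593, 0.5264, 0.2313]
tcp_rot: [180.0, 0.0, 89.8]
wrist_force: [-0.2, -0.5, -0.5]
opening: 0.0855
grasp_force: 0.0
```

play_rows(steps=[[[-0.02,0.027,0,0],[-0.02,0.027,0,0],[-0.02,0.027,0,0],[-0.02,0.027,0,0],[-0.02,0.027,0,0]]])

```text
time: 2.27
ee_pos: [0.2953, 0.4254, 0.2314]
tcp_rot: [180.0, -0.0, 90.1]
wrist_force: [0.5, 0.4, 0.3]
opening: 0.0854
grasp_force: 0.0
```

play_rows(steps=[[[-0.02,0.027,0,0],[-0.02,0.027,0,0],[-0.02,0.027,0,0],[-0.02,0.027,0,0],[-0.015,0.027,0,0]]])

```text
time: 2.68
ee_pos: [0.4306, 0.3299, 0.2317]
tcp_rot: [180.0, -0.0, 90.0]
wrist_force: [0.4, 0.7, -0.2]
opening: 0.0851
grasp_force: 0.0
```

play_rows(steps=[[[0,0,0,0],[0,0,0,0],[0,0,0,0],[0,0,0,0],[0,0,0,0]]])

```text
time: 3.1
ee_pos: [0.4286, 0.3322, 0.2315]
tcp_rot: [180.0, -0.0, 90.1]
wrist_force: [-0.4, -0.7, 0.5]
opening: 0.0852
grasp_force: 0.0
```

play_rows(steps=[[[0,0,0.024,0],[0,0,0.024,0],[0,0,0.024,0],[0,0,0.024,0],[0,0,0.024,0]]])

```text
time: 3.52
ee_pos: [0.4286, 0.3322, 0.1104]
tcp_rot: [180.0, -0.0, 90.1]
wrist_force: [0.5, -0.2, -0.0]
opening: 0.0851
grasp_force: 0.0
```

```bash
python3 - <<'E'
from meas import *
c=cam("scene"); u,v=proj(c,[.429,.331,.1])[0].astype(int)
a=cv2.resize(c["img"][v-35:v+35,u-33:u+33],(528,560),interpolation=cv2.INTER_CUBIC); cv2.imwrite("pics/t1.png",a)
E
```

```text
(no output)
```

View pics/t1.png

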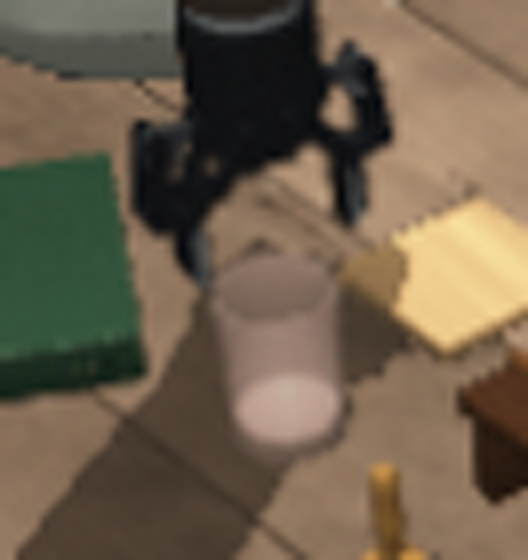

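The fingertips at (200,275) and (350,220) straddle the rim, which is centred at (275,290). Well aligned, so I go down and close.

play_rows(steps=[[[0,0,0.013,0],[0,0,0.013,0],[0,0,0.013,0],[0,0,0.013,0],[0,0,0.013,0]]])

```text
time: 3.98
ee_pos: [0.4297, 0.3322, 0.0465]
tcp_rot: [179.9, -0.1, 90.1]
wrist_force: [0.1, -0.1, 0.9]
opening: 0.0854
grasp_force: 0.0
```

play_rows(steps=[[[0,0,0,0],[0,0,0,0],[0,0,0,0],[0,0,0,0],[0,0,0,0]]], gripper=0.055, squeeze=25)

```text
time: 4.4
ee_pos: [0.4298, 0.3319, 0.0471]
tcp_rot: [179.9, -0.0, 90.0]
wrist_force: [-1.0, -0.0, -1.7]
opening: 0.0675
grasp_force: 28.4
```

play_rows(steps=[[[0,0,0,0],[0,0,0,0],[0,0,0,0],[0,0,0,0],[0,0,0,0]]])

```text
time: 4.82
ee_pos: [0.4294, 0.3316, 0.0463]
tcp_rot: [-180.0, -0.0, 90.0]
wrist_force: [0.2, -0.3, -1.4]
opening: 0.0674
grasp_force: 28.4
```

play_rows(steps=[[[0,0,0,0],[0,0,0,0],[0,0,0,0],[0,0,0,0],[0,0,0,0]]])

```text
time: 5.23
ee_pos: [0.4294, 0.3316, 0.0463]
tcp_rot: [180.0, 0.0, 90.0]
wrist_force: [0.7, -0.2, -1.7]
opening: 0.0676
grasp_force: 28.4
```

play_rows(steps=[[[0,0,-0.01,0],[0,0,-0.015,0],[0,0,-0.025,0],[0,0,-0.025,0],[0,0,-0.025,0]]])

```text
time: 5.65
ee_pos: [0.4292, 0.3314, 0.1481]
tcp_rot: [180.0, -0.0, 90.0]
wrist_force: [1.2, -0.5, -1.9]
opening: 0.0675
grasp_force: 29.0
```

play_rows(steps=[[[0,0,-0.025,0],[0,0,-0.015,0],[0,0,-0.01,0],[0,0,0,0],[0,0,0,0]]])

```text
time: 6.07
ee_pos: [0.4295, 0.3316, 0.1963]
tcp_rot: [180.0, -0.0, 90.0]
wrist_force: [0.7, -0.6, -1.9]
opening: 0.0677
grasp_force: 29.0
```

play_rows(steps=[[[-0.01,0.001,0,0],[-0.02,0.002,0,0],[-0.02,0.002,0,0],[-0.025,0.002,0,0],[-0.025,0.002,0,0]]])

```text
time: 6.48
ee_pos: [0.4377, 0.2299, 0.1947]
tcp_rot: [-179.9, 0.1, 90.1]
wrist_force: [0.4, -0.3, -2.2]
opening: 0.0675
grasp_force: 29.0
```

play_rows(steps=[[[-0.025,0.002,0,0],[-0.025,0.002,0,0],[-0.025,0.002,0,0],[-0.025,0.002,0,0],[-0.025,0.002,0,0]]])

```text
time: 6.9
ee_pos: [0.4476, 0.1047, 0.1949]
tcp_rot: [-179.9, 0.0, 90.0]
wrist_force: [0.4, 0.6, -1.6]
opening: 0.0677
grasp_force: 29.0
```

play_rows(steps=[[[-0.025,0.002,0,0],[-0.025,0.002,0,0],[-0.025,0.002,0,0],[-0.025,0.002,0,0],[-0.025,0.002,0,0]]])

```text
time: 7.32
ee_pos: [0.4575, -0.0201, 0.1949]
tcp_rot: [-179.9, 0.0, 90.0]
wrist_force: [-0.4, -0.8, -2.0]
opening: 0.0678
grasp_force: 29.0
```

play_rows(steps=[[[-0.025,0.003,0,0],[-0.025,0.003,0,0],[-0.025,0.003,0,0],[-0.013,0.001,0,0],[-0.01,0,0,0]]])

```text
time: 7.73
ee_pos: [0.4676, -0.1182, 0.1948]
tcp_rot: [-179.9, -0.0, 89.9]
wrist_force: [0.4, 0.6, -2.0]
opening: 0.0677
grasp_force: 29.0
```

play_rows(steps=[[[0,0,0,0],[0,0,0,0],[0,0,0,0],[0,0,0,0],[0,0,0,0]]])

```text
time: 8.15
ee_pos: [0.4686, -0.1157, 0.1963]
tcp_rot: [180.0, -0.0, 90.1]
wrist_force: [0.1, 0.0, -1.5]
opening: 0.0676
grasp_force: 29.0
```

play_rows(steps=[[[0,-0.0,0.015,0],[-0.001,0,0.025,0],[0,0,0.025,0],[0,0,0.025,0],[0,0,0.02,0]]])

```text
time: 8.57
ee_pos: [0.4681, -0.1167, 0.0845]
tcp_rot: [-180.0, -0.0, 90.1]
wrist_force: [-0.3, -0.3, -1.2]
opening: 0.0673
grasp_force: 29.0
```

play_rows(steps=[[[0,0,0.007,0],[0,0,0.006,0],[0,0,0,0],[0,0,0,0],[0,0,0,0]]])

```text
time: 8.98
ee_pos: [0.4693, -0.1175, 0.0747]
tcp_rot: [179.9, 0.0, 90.0]
wrist_force: [-0.5, 0.3, -2.4]
opening: 0.0673
grasp_force: 29.1
```

```bash
python3 - <<'E'
from meas import *
o=[]
for n in("scene","top"):
    c=cam(n); u,v=proj(c,[.469,-.117,.06])[0].astype(int)
    o.append(cv2.resize(c["img"][v-35:v+35,u-24:u+24],(384,560),interpolation=cv2.INTER_CUBIC)); print(n,u-24,v-35)
cv2.imwrite("pics/t2.png",np.hstack(o))
E
```

```text
scene 247 185
top 253 190
```

View pics/t2.png

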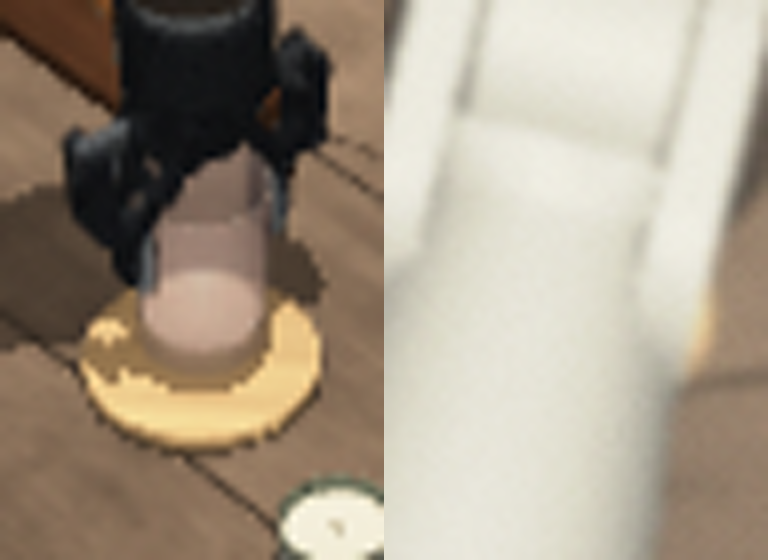

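The foot ellipse is centred near (203,325) and 13 mm up; the board top is near (201,348). That puts the tumbler about 3 mm too far from the camera. I'll correct by (-1,-2) mm and lower gently.

play_rows(steps=[[[-0.002,-0.001,0.003,0],[0,0,0.003,0],[0,0,0.002,0],[0,0,0.0015,0],[0,0,0,0]]])

```text
time: 9.5
ee_pos: [0.4673, -0.1194, 0.0633]
tcp_rot: [-180.0, -0.0, 90.0]
wrist_force: [-0.3, -1.1, -1.8]
opening: 0.0676
grasp_force: 29.1
```

play_rows(steps=[[[0,0,0.001,0],[0,0,0.001,0],[0,0,0.001,0],[0,0,0.0005,0],[0,0,0,0]]])

```text
time: 9.92
ee_pos: [0.4677, -0.1194, 0.061]
tcp_rot: [180.0, 0.0, 90.0]
wrist_force: [-2.4, 0.9, 3.7]
opening: 0.0673
grasp_force: 29.5
```

Contact, with 5–6 N upward. Release and raise.

play_rows(steps=[[[0,0,0,0],[0,0,0,0],[0,0,0,0],[0,0,0,0],[0,0,0,0]]], gripper=0.0854)

```text
time: 10.33
ee_pos: [0.4676, -0.1194, 0.0602]
tcp_rot: [180.0, -0.0, 90.0]
wrist_force: [-0.4, 0.4, -0.6]
opening: 0.0857
grasp_force: 0.0
```

play_rows(steps=[[[0,0,0,0],[0,0,-0.005,0],[0,0,-0.015,0],[0,0,-0.03,0],[0,0,-0.03,0]]])

```text
time: 10.75
ee_pos: [0.4668, -0.1192, 0.1408]
tcp_rot: [-179.9, -0.0, 90.0]
wrist_force: [-0.5, -1.5, 0.7]
opening: 0.0855
grasp_force: 0.0
```

play_rows(steps=[[[-0.01,0,-0.03,0],[-0.03,0.008,-0.03,0],[-0.03,0.008,-0.03,0],[-0.03,0.008,0,0],[-0.03,0.008,0,0]]])

```text
time: 11.17
ee_pos: [0.5001, -0.2489, 0.231]
tcp_rot: [179.8, 0.1, 90.1]
wrist_force: [0.5, -0.2, -0.1]
opening: 0.0856
grasp_force: 0.0
```

play_rows(steps=[[[-0.03,0.008,0,0],[-0.03,0.008,0,0],[-0.03,0.008,0,0],[-0.03,0.008,0,0],[-0.03,0.008,0,0]]])

```text
time: 11.58
ee_pos: [0.5393, -0.3988, 0.2284]
tcp_rot: [180.0, 0.0, 90.0]
wrist_force: [1.1, -0.1, -0.5]
opening: 0.0854
grasp_force: 0.0
```

play_rows(steps=[[[-0.018,0.008,0,0],[0,0,0,0],[0,0,0,0],[0,0,0,0],[0,0,0,0]]])

```text
time: 12.0
ee_pos: [0.5471, -0.4144, 0.2289]
tcp_rot: [180.0, 0.0, 90.1]
wrist_force: [-0.5, -0.1, -1.0]
opening: 0.0856
grasp_force: 0.0
```

```bash
python3 - <<'E'
from meas import *
o=[]
for n in("scene","top"):
    c=cam(n); u,v=proj(c,[.469,-.117,.06])[0].astype(int)
    o.append(cv2.resize(c["img"][v-35:v+35,u-24:u+24],(384,560),interpolation=cv2.INTER_CUBIC)); print(n,u-24,v-35)
cv2.imwrite("pics/t3.png",np.hstack(o))
E
```

```text
scene 247 185
top 253 190
```

View pics/t3.png

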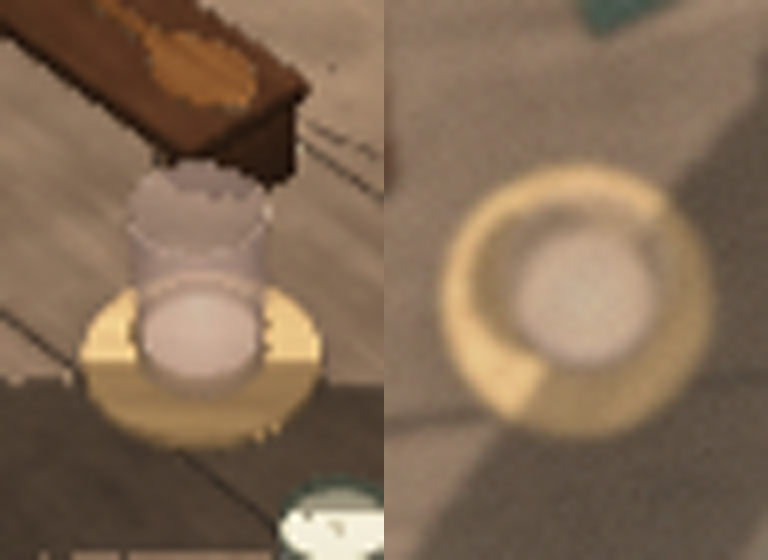

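The tumbler stands upright: floor disc at (586,295) in the top half, board centre near (577,299). I'll quantify with saturation masks rather than by eye.

```bash
python3 - <<'E'
from meas import *
for n in("top","scene"):
    c=cam(n); lab=cv2.cvtColor(cv2.resize(c["img"],None,fx=4,fy=4,interpolation=cv2.INTER_CUBIC),cv2.COLOR_BGR2LAB).astype(int)
    u,v=proj(c,[.469,-.117,.015])[0]; b=lab[...,2]
    uu=int(4*u);vv=int(4*v)
    print(n,u,v,"b row",b[vv,uu-92:uu+92:4].tolist()); print("b col",b[vv-92:vv+92:4,uu].tolist())
    for th in (134,137,140):
        m=(b<th).astype(np.uint8); nl,L,st,ce=cv2.connectedComponentsWithStats(m); 
        k=L[vv,uu]; p=(ce[k]-1.5)/4
        print(th,st[k],ray(c,p,.019)[0].round(4) if k else None)
E
```

```text
top 277.3156056008462 227.1428303492324 b row [143, 143, 143, 143, 142, 146, 154, 160, 161, 159, 155, 152, 152, 150, 147, 146, 145, 146, 146, 145, 145, 145, 144, 145, 145, 146, 145, 146, 145, 146, 146, 146, 145, 146, 148, 150, 151, 152, 151, 149, 144, 139, 139, 138, 139, 138]
b col [142, 143, 142, 142, 142, 144, 147, 154, 159, 158, 154, 151, 148, 147, 145, 145, 146, 146, 145, 145, 145, 144, 144, 145, 145, 145, 145, 146, 146, 144, 142, 142, 145, 149, 152, 151, 151, 152, 152, 152, 149, 142, 139, 138, 138, 139]
134 [      0       0    2240    1680 3521456] None
137 [      0       0    2240    1680 2952346] None
140 [      0       0    2240    1680 2430089] None
scene 271.4189783003022 228.76436985797358 b row [145, 145, 145, 145, 141, 140, 142, 143, 143, 159, 163, 164, 164, 164, 164, 166, 149, 142, 143, 143, 143, 143, 143, 142, 143, 143, 143, 143, 143, 143, 143, 143, 154, 163, 164, 164, 164, 164, 165, 147, 143, 144, 144, 145, 144, 145]
b col [140, 140, 139, 140, 142, 142, 142, 142, 142, 141, 141, 142, 141, 142, 145, 143, 142, 142, 143, 143, 143, 143, 142, 142, 143, 143, 144, 147, 147, 149, 154, 156, 157, 156, 154, 148, 140, 136, 137, 138, 138, 139, 138, 138, 138, 138]
134 [      0       0    2240    1680 3046310] None
137 [      0       0    2240    1680 2493125] None
140 [      0       0    2240    1680 2036397] None
```

The tumbler is within about 2.5 mm of the board centre by both views, at about (.468,-.1195), so I accept that. Now the soap.

play_rows(steps=[[[-0.0025,0.0005,0.03,0],[0,0,0.035,0],[0,0,0.035,0],[0,0,0.035,0],[0,0,0.03,0]]])

```text
time: 12.62
ee_pos: [0.5471, -0.417, 0.0611]
tcp_rot: [-180.0, -0.0, 90.0]
wrist_force: [0.8, -0.0, -0.0]
opening: 0.0853
grasp_force: 0.0
```

play_rows(steps=[[[0,0,0.02,0],[0,0,0.02,0],[0,0,0.015,0],[0,0,0.008,0],[0,0,0,0]]])

```text
time: 13.03
ee_pos: [0.5468, -0.4168, -0.0017]
tcp_rot: [-179.9, -0.1, 90.0]
wrist_force: [0.6, -0.4, 0.4]
opening: 0.0854
grasp_force: 0.0
```

play_rows(steps=[[[0,0,0,0],[0,0,0,0],[0,0,0,0],[0,0,0,0],[0,0,0,0]]], gripper=0.04)

```text
time: 13.45
ee_pos: [0.5485, -0.4184, 0.0021]
tcp_rot: [179.9, 0.1, 90.0]
wrist_force: [-0.0, 1.1, 6.2]
opening: 0.0498
grasp_force: 26.5
```

play_rows(steps=[[[0,0,0,0],[0,0,0,0],[0,0,0,0],[0,0,0,0],[0,0,0,0]]])

```text
time: 13.87
ee_pos: [0.5485, -0.4184, 0.0021]
tcp_rot: [179.9, 0.1, 90.0]
wrist_force: [0.5, 0.0, 5.9]
opening: 0.0502
grasp_force: 26.5
```

play_rows(steps=[[[0,0,0,0],[0,0,0,0],[0,0,0,0],[0,0,0,0],[0,0,0,0]]])

```text
time: 14.28
ee_pos: [0.5484, -0.4183, 0.002]
tcp_rot: [179.9, 0.1, 90.0]
wrist_force: [0.3, 0.9, 6.6]
opening: 0.0498
grasp_force: 26.5
```

The 6 N upward suggests the tips are at table level. I'll regrasp 5 mm higher so the tips stay clear of the tumbler's rim later.

play_rows(steps=[[[0,0,0,0],[0,0,0,0],[0,0,0,0],[0,0,-0.003,0],[0,0,-0.003,0]]], gripper=0.0854)

```text
time: 14.7
ee_pos: [0.5475, -0.4176, 0.006]
tcp_rot: [-180.0, -0.0, 90.0]
wrist_force: [-0.2, 0.1, -0.1]
opening: 0.0853
grasp_force: 0.0
```

play_rows(steps=[[[0,0,0,0],[0,0,0,0],[0,0,0,0],[0,0,0,0],[0,0,0,0]]])

```text
time: 15.12
ee_pos: [0.5476, -0.4177, 0.0061]
tcp_rot: [-180.0, -0.0, 90.0]
wrist_force: [-0.4, -0.3, 0.9]
opening: 0.0855
grasp_force: 0.0
```

play_rows(steps=[[[0,0,0,0],[0,0,0,0],[0,0,0,0],[0,0,0,0],[0,0,0,0]]], gripper=0.04)

```text
time: 15.53
ee_pos: [0.5478, -0.4179, 0.0065]
tcp_rot: [180.0, 0.0, 90.0]
wrist_force: [0.2, 0.0, 1.8]
opening: 0.0499
grasp_force: 26.3
```

play_rows(steps=[[[0,0,0,0],[0,0,0,0],[0,0,0,0],[0,0,0,0],[0,0,0,0]]])

```text
time: 15.95
ee_pos: [0.5478, -0.4178, 0.0064]
tcp_rot: [180.0, 0.0, 90.0]
wrist_force: [-1.0, 0.4, 4.2]
opening: 0.0495
grasp_force: 26.5
```

play_rows(steps=[[[0,0,-0.01,0],[0,0,-0.02,0],[0,0,-0.03,0],[0,0,-0.035,0],[0,0,-0.035,0]]])

```text
time: 16.37
ee_pos: [0.5471, -0.4173, 0.1373]
tcp_rot: [-179.9, -0.1, 90.0]
wrist_force: [0.5, 0.1, -1.1]
opening: 0.0494
grasp_force: 26.1
```

play_rows(steps=[[[0,0,-0.03,0],[0,0,-0.02,0],[0,0,-0.01,0],[0,0,0,0],[0,0,0,0]]])

```text
time: 16.78
ee_pos: [0.5478, -0.4178, 0.1963]
tcp_rot: [180.0, 0.0, 90.0]
wrist_force: [-0.7, -0.1, -2.2]
opening: 0.0497
grasp_force: 26.1
```

play_rows(steps=[[[0.015,-0.004,0,0],[0.025,-0.0065,0,0],[0.025,-0.0065,0,0],[0.025,-0.0065,0,0],[0.025,-0.0065,0,0]]])

```text
time: 17.2
ee_pos: [0.5165, -0.3014, 0.1941]
tcp_rot: [-179.9, -0.1, 90.0]
wrist_force: [-1.0, 0.6, -0.6]
opening: 0.0496
grasp_force: 26.2
```

play_rows(steps=[[[0.025,-0.0065,0,0],[0.025,-0.0065,0,0],[0.025,-0.0065,0,0],[0.025,-0.0065,0,0],[0.025,-0.0065,0,0]]])

```text
time: 17.62
ee_pos: [0.4838, -0.1764, 0.1944]
tcp_rot: [-179.9, -0.1, 90.0]
wrist_force: [0.1, 0.5, -0.5]
opening: 0.0498
grasp_force: 26.2
```

play_rows(steps=[[[0.025,-0.0065,0,0],[0.018,-0.0065,0,0],[0.01,-0.0045,0,0],[0.005,0,0,0],[0,0,0,0]]])

```text
time: 18.03
ee_pos: [0.4674, -0.1193, 0.1956]
tcp_rot: [-180.0, -0.0, 90.1]
wrist_force: [0.1, -1.0, -1.5]
opening: 0.0496
grasp_force: 26.2
```

play_rows(steps=[[[0,0,0.015,0],[0,0,0.02,0],[0,0,0.015,0],[0,0,0.01,0],[0,0,0,0]]])

```text
time: 18.45
ee_pos: [0.4667, -0.1203, 0.1336]
tcp_rot: [-179.8, -0.0, 90.0]
wrist_force: [-0.6, -0.0, -1.1]
opening: 0.0493
grasp_force: 26.1
```

play_rows(steps=[[[0,0,0,0],[0,0,0,0],[0,0,0,0],[0,0,0,0],[0,0,0,0]]])

```text
time: 18.87
ee_pos: [0.4678, -0.1199, 0.1368]
tcp_rot: [179.9, 0.0, 90.0]
wrist_force: [0.4, -0.2, -1.2]
opening: 0.0494
grasp_force: 26.1
```

```bash
python3 - <<'E'
from meas import *
c=cam("scene"); u,v=proj(c,[.469,-.117,.1])[0].astype(int); print(u-30,v-35)
cv2.imwrite("pics/t4.png",cv2.resize(c["img"][v-30:v+35,u-30:u+30],(600,650*600//650),interpolation=cv2.INTER_CUBIC) if 0 else cv2.resize(c["img"][v-30:v+30,u-30:u+30],(600,600),interpolation=cv2.INTER_CUBIC))
E
```

```text
240 177
```

View pics/t4.png

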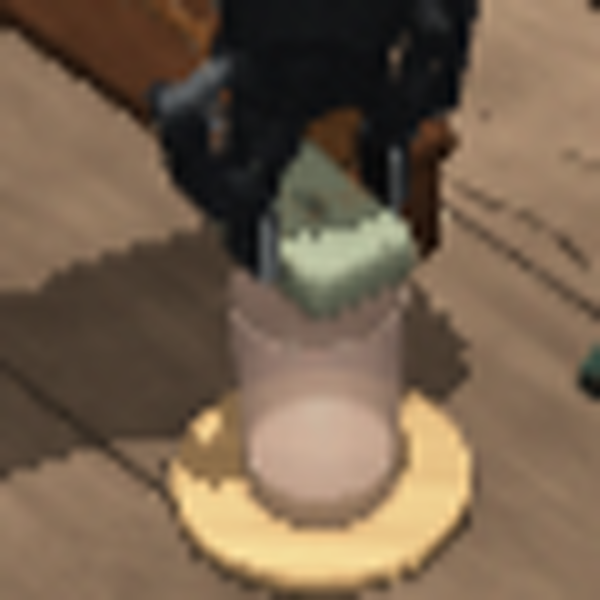

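```bash
python3 - <<'E'
from meas import *
c=cam("scene"); o=np.array([240,182]); z=.1368-.0064
f=lambda P:((proj(c,P)-o+.45)*10).round(0).tolist()
print("rim",f([.468,-.1195,.115]),"nearest rim",f([[.468-.0345*.54,-.1195-.0345*.84,.115]]))
print("soap corners bottom", f([[.468+sx*.0255,-.1195-.0375,z] for sx in(-1,1)]),"top",f([[.468+sx*.0255,-.1195-.0375,z+.025] for sx in(-1,1)]))
E
```

```text
rim [[314.0, 290.0]] nearest rim [[316.0, 351.0]]
soap corners bottom [[313.0, 341.0], [424.0, 288.0]] top [[311.0, 292.0], [423.0, 239.0]]
```

Soap's near-bottom corner is at (318,318) and its right end is near (415,255). Against the rim (centre 321,283), and allowing for rounded corners, it sits about 3 mm too far in +y. I shift y by -2.5 mm and lower gently.

play_rows(steps=[[[-0.0025,0,0.003,0],[0,0,0.003,0],[0,0,0.003,0],[0,0,0.002,0],[0,0,0,0]]])

```text
time: 19.38
ee_pos: [0.4672, -0.1222, 0.1244]
tcp_rot: [-179.9, -0.0, 90.0]
wrist_force: [0.3, 0.6, -1.5]
opening: 0.0496
grasp_force: 26.2
```

play_rows(steps=[[[0,0,0.001,0],[0,0,0.001,0],[0,0,0.001,0],[0,0,0,0],[0,0,0,0]]])

```text
time: 19.8
ee_pos: [0.4675, -0.1223, 0.1222]
tcp_rot: [180.0, 0.0, 90.0]
wrist_force: [-0.3, -0.1, -0.9]
opening: 0.0492
grasp_force: 26.2
```

play_rows(steps=[[[0,0,0.001,0],[0,0,0.0005,0],[0,0,0,0],[0,0,0,0],[0,0,0,0]]])

```text
time: 20.22
ee_pos: [0.4676, -0.1223, 0.1209]
tcp_rot: [180.0, 0.0, 90.0]
wrist_force: [0.4, 0.2, 1.6]
opening: 0.0496
grasp_force: 26.3
```

play_rows(steps=[[[0,0,0,0],[0,0,0,0],[0,0,0,0],[0,0,0,0],[0,0,0,0]]], gripper=0.0854)

```text
time: 20.63
ee_pos: [0.4675, -0.1223, 0.1207]
tcp_rot: [-180.0, 0.0, 90.0]
wrist_force: [-0.8, 0.2, -0.0]
opening: 0.0854
grasp_force: 0.0
```

play_rows(steps=[[[0,0,-0.005,0],[0,0,-0.01,0],[0,0,-0.025,0],[0,0,-0.03,0],[0,0,-0.03,0]]])

```text
time: 21.05
ee_pos: [0.4672, -0.1222, 0.2226]
tcp_rot: [-180.0, -0.0, 90.0]
wrist_force: [0.6, -0.3, -0.1]
opening: 0.0855
grasp_force: 0.0
```

play_rows(steps=[[[-0.02,-0.003,0,0],[-0.03,-0.005,0,0],[-0.03,-0.005,0,0],[-0.03,-0.005,0,0],[-0.02,-0.004,0,0]]])

```text
time: 21.47
ee_pos: [0.4452, -0.2545, 0.2217]
tcp_rot: [180.0, 0.1, 90.0]
wrist_force: [0.4, -0.2, 1.0]
opening: 0.0854
grasp_force: 0.0
```

play_rows(steps=[[[-0.017,-0.002,0,0],[0,0,0,0],[0,0,0,0],[0,0,0,0],[0,0,0,0]]])

```text
time: 21.88
ee_pos: [0.4439, -0.2685, 0.2211]
tcp_rot: [180.0, 0.0, 90.1]
wrist_force: [0.6, 0.1, 0.6]
opening: 0.0854
grasp_force: 0.0
```

```bash
python3 - <<'E'
from meas import *
o=[]
for n in("scene","top"):
    c=cam(n); u,v=proj(c,[.469,-.117,.08])[0].astype(int)
    o.append(cv2.resize(c["img"][v-30:v+30,u-20:u+20],(400,600),interpolation=cv2.INTER_CUBIC)); print(n,u-20,v-30)
    q=blobs(c,(28,25,60),(60,120,255),(u-20,v-30,u+20,v+25)); 
    if q: p=cen(q[0]); print(p,cv2.contourArea(q[0]),ray(c,p,.1275)[0]); w=ray(c,q[0].reshape(-1,2),.1275)[:,:2]*1000; print(cv2.minAreaRect(w.astype(np.float32)))
cv2.imwrite("pics/t5.png",np.hstack(o))
E
```

```text
scene 251 186
[271.  212.5] 32.0 [ 0.45456063 -0.14024943  0.1275    ]
((454.5723876953125, -140.10081481933594), (41.71677017211914, 21.83571434020996), 89.22673797607422)
top 257 194
[283.43981481 221.67361111] 72.0 [ 0.47043854 -0.13649644  0.1275    ]
((471.1260070800781, -135.0737762451172), (26.13051986694336, 42.99537658691406), 89.45309448242188)
```

View pics/t5.png

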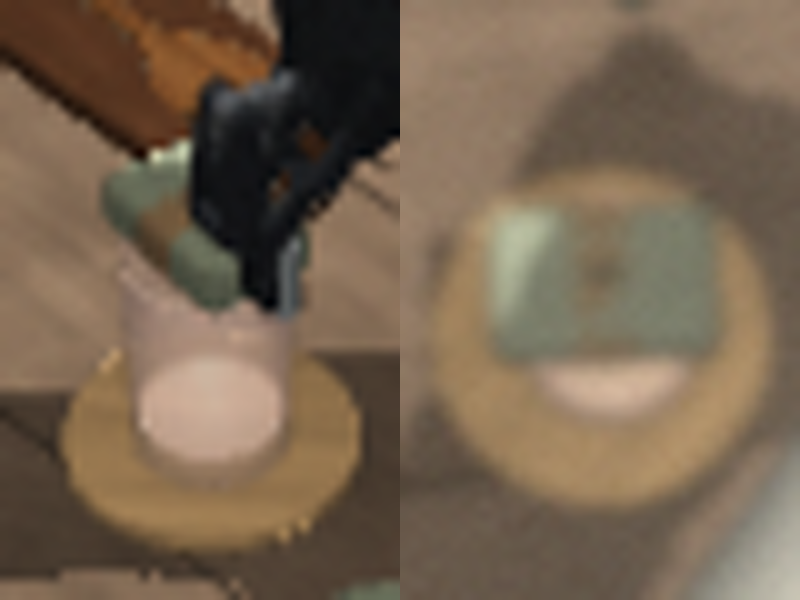

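Top half: the soap spans x 488–720, y 205–360 (centre 604,282), bridging the mouth and lying flat. The tumbler floor centre is at about x=613 and the board centre at x=603. I'll convert these to mm before deciding on a nudge.

```bash
python3 - <<'E'
from meas import *
c=cam("top"); o=np.array([257,194])
P=lambda x,y:np.array([(x-400)/10,y/10])+o-.45
print("soap",ray(c,P(604,282),.1275)[0],"ends",ray(c,P(488,282),.135)[0],ray(c,P(720,282),.135)[0],"floor",ray(c,P(613,340),.019)[0],"board",ray(c,P(603.5,335),.01)[0])
lab=cv2.cvtColor(c["img"],cv2.COLOR_BGR2LAB).astype(int)
for r in (225,231,233): print(r,lab[r,260:296,2].tolist(),lab[r,260:296,0].tolist())
E
```

```text
soap [ 0.47027839 -0.11528524  0.1275    ] ends [ 0.46924534 -0.07755776  0.135     ] [ 0.46891494 -0.15295221  0.135     ] floor [ 0.46695754 -0.11885156  0.019     ] board [ 0.47007268 -0.11555691  0.01      ]
225 [148, 151, 152, 152, 151, 147, 142, 141, 139, 138, 137, 139, 139, 139, 141, 142, 142, 141, 140, 139, 138, 137, 138, 138, 138, 138, 138, 139, 141, 147, 150, 151, 150, 148, 143, 139] [135, 138, 148, 144, 140, 142, 150, 153, 143, 134, 132, 130, 134, 130, 132, 126, 128, 127, 132, 131, 131, 132, 135, 133, 135, 133, 131, 129, 127, 134, 143, 145, 144, 130, 116, 103]
231 [147, 151, 153, 153, 152, 152, 152, 151, 150, 147, 144, 142, 143, 144, 145, 145, 145, 145, 145, 145, 146, 145, 146, 145, 144, 144, 147, 150, 152, 152, 153, 153, 152, 148, 142, 138] [130, 137, 140, 142, 143, 147, 143, 140, 138, 134, 143, 153, 163, 171, 175, 176, 177, 178, 179, 181, 185, 185, 184, 181, 169, 154, 143, 146, 149, 156, 156, 156, 149, 133, 114, 105]
233 [144, 147, 151, 153, 152, 152, 152, 153, 151, 151, 148, 145, 143, 142, 143, 143, 144, 144, 145, 145, 144, 143, 143, 143, 145, 149, 151, 153, 153, 154, 153, 151, 148, 143, 140, 140] [117, 127, 137, 143, 148, 151, 149, 146, 144, 139, 141, 141, 156, 167, 177, 182, 187, 190, 192, 191, 187, 182, 173, 159, 150, 147, 152, 155, 156, 160, 155, 150, 138, 120, 112, 105]
```

The soap sits within about 2.5 mm of the tumbler's axis, which is securely bridged, so I accept it. Now the candle tin.

play_rows(steps=[[[0,0,0.03,0],[0,0,0.035,0],[0,0,0.035,0],[0,0,0.035,0],[0,0,0.03,0]]])

```text
time: 22.45
ee_pos: [0.4432, -0.2685, 0.0535]
tcp_rot: [-180.0, -0.0, 90.1]
wrist_force: [-0.7, -0.2, 0.2]
opening: 0.0856
grasp_force: 0.0
```

play_rows(steps=[[[0,0,0.02,0],[0,0,0.015,0],[0,0,0.01,0],[0,0,0.003,0],[0,0,0,0]]])

```text
time: 22.87
ee_pos: [0.4435, -0.269, 0.0075]
tcp_rot: [-180.0, -0.0, 90.1]
wrist_force: [-0.0, 0.7, 0.1]
opening: 0.0856
grasp_force: 0.0
```

play_rows(steps=[[[0,0,0,0],[0,0,0,0],[0,0,0,0],[0,0,0,0],[0,0,0,0]]], gripper=0.045, squeeze=30)

```text
time: 23.28
ee_pos: [0.4443, -0.2697, 0.0091]
tcp_rot: [179.9, 0.1, 90.0]
wrist_force: [-0.6, 1.0, 7.1]
opening: 0.0562
grasp_force: 31.4
```

play_rows(steps=[[[0,0,0,0],[0,0,0,0],[0,0,0,0],[0,0,0,0],[0,0,0,0]]])

```text
time: 23.7
ee_pos: [0.4443, -0.2697, 0.0091]
tcp_rot: [179.9, 0.1, 90.0]
wrist_force: [-0.0, 0.9, 6.7]
opening: 0.0557
grasp_force: 31.4
```

play_rows(steps=[[[0,0,0,0],[0,0,0,0],[0,0,0,0],[0,0,0,0],[0,0,0,0]]])

```text
time: 24.12
ee_pos: [0.4443, -0.2697, 0.0091]
tcp_rot: [179.9, 0.1, 90.0]
wrist_force: [-1.4, 0.2, 5.9]
opening: 0.0561
grasp_force: 31.4
```

play_rows(steps=[[[0,0,-0.01,0],[0,0,-0.02,0],[0,0,-0.035,0],[0,0,-0.035,0],[0,0,-0.035,0]]])

```text
time: 24.53
ee_pos: [0.4431, -0.269, 0.1445]
tcp_rot: [-180.0, -0.0, 90.0]
wrist_force: [1.2, -0.6, -2.8]
opening: 0.0558
grasp_force: 33.1
```

play_rows(steps=[[[0,0,-0.03,0],[0,0,-0.02,0],[0,0,-0.015,0],[0,0,0,0],[0,0,0,0]]])

```text
time: 24.95
ee_pos: [0.4438, -0.2695, 0.2082]
tcp_rot: [179.9, 0.0, 90.0]
wrist_force: [-0.4, 0.9, -2.5]
opening: 0.0558
grasp_force: 33.3
```

play_rows(steps=[[[0.01,0.002,0,0],[0.02,0.004,0,0],[0.03,0.006,0,0],[0.03,0.006,0,0],[0.03,0.006,0,0]]])

```text
time: 25.37
ee_pos: [0.4669, -0.1475, 0.206]
tcp_rot: [-179.9, -0.1, 90.0]
wrist_force: [0.5, -0.5, -2.3]
opening: 0.0562
grasp_force: 33.3
```

play_rows(steps=[[[0.03,0.006,0,0],[0.03,0.006,0,0],[0.03,0.006,0,0],[0.03,0.006,0,0],[0.03,0.006,0,0]]])

```text
time: 25.78
ee_pos: [0.4966, 0.0028, 0.2061]
tcp_rot: [-179.9, -0.0, 90.0]
wrist_force: [0.7, -0.7, -3.7]
opening: 0.0565
grasp_force: 33.3
```

play_rows(steps=[[[0.03,0.006,0,0],[0.03,0.006,0,0],[0.03,0.006,0,0],[0.03,0.006,0,0],[0.03,0.006,0,0]]])

```text
time: 26.2
ee_pos: [0.5264, 0.1527, 0.206]
tcp_rot: [-179.9, 0.0, 90.0]
wrist_force: [1.4, -0.2, -2.0]
opening: 0.056
grasp_force: 33.3
```

play_rows(steps=[[[0.03,0.006,0,0],[0.03,0.006,0,0],[0.03,0.006,0,0],[0.03,0.006,0,0],[0.03,0.006,0,0]]])

```text
time: 26.62
ee_pos: [0.5563, 0.3026, 0.2058]
tcp_rot: [-179.9, 0.1, 90.0]
wrist_force: [0.0, -0.6, -2.1]
opening: 0.056
grasp_force: 33.3
```

play_rows(steps=[[[0.03,0.006,0,0],[0.03,0.004,0,0],[0.02,0.002,0,0],[0.005,0,0,0],[0,0,0,0]]])

```text
time: 27.03
ee_pos: [0.5681, 0.3873, 0.2052]
tcp_rot: [-179.8, 0.1, 90.2]
wrist_force: [0.5, -0.5, -2.3]
opening: 0.0558
grasp_force: 33.2
```

play_rows(steps=[[[0,0,0,0],[0,0,0,0],[0,0,0,0],[0,0,0,0],[0,0,0,0]]])

```text
time: 27.45
ee_pos: [0.5694, 0.385, 0.2082]
tcp_rot: [180.0, -0.0, 90.0]
wrist_force: [0.2, 0.3, -2.4]
opening: 0.0559
grasp_force: 33.2
```

play_rows(steps=[[[0.002,0.004,0.025,0],[0,0,0.035,0],[0,0,0.035,0],[0,0,0.03,0],[0,0,0.025,0]]])

```text
time: 27.87
ee_pos: [0.5726, 0.3868, 0.0551]
tcp_rot: [-179.9, 0.1, 90.0]
wrist_force: [0.3, -0.4, -2.5]
opening: 0.0558
grasp_force: 33.3
```

play_rows(steps=[[[0,0,0.015,0],[0,0,0.01,0],[0,0,0.003,0],[0,0,0,0],[0,0,0,0]]])

```text
time: 28.28
ee_pos: [0.5739, 0.388, 0.0312]
tcp_rot: [179.9, -0.1, 90.0]
wrist_force: [-0.4, 0.1, -2.2]
opening: 0.0562
grasp_force: 33.3
```

play_rows(steps=[[[0,0,0.0015,0],[0,0,0.0015,0],[0,0,0.0015,0],[0,0,0,0],[0,0,0,0]]])

```text
time: 28.7
ee_pos: [0.5733, 0.3877, 0.0252]
tcp_rot: [-180.0, 0.0, 90.0]
wrist_force: [-0.2, 0.1, -2.3]
opening: 0.056
grasp_force: 33.3
```

play_rows(steps=[[[0,0,0.001,0],[0,0,0.0005,0],[0,0,0,0],[0,0,0,0],[0,0,0,0]]])

```text
time: 29.12
ee_pos: [0.5734, 0.3879, 0.0242]
tcp_rot: [180.0, -0.0, 90.0]
wrist_force: [-1.3, -0.2, 1.9]
opening: 0.0558
grasp_force: 33.6
```

play_rows(steps=[[[0,0,0,0],[0,0,0,0],[0,0,0,0],[0,0,0,0],[0,0,0,0]]], gripper=0.0854)

```text
time: 29.53
ee_pos: [0.5733, 0.3877, 0.0236]
tcp_rot: [-180.0, 0.0, 90.0]
wrist_force: [0.8, -0.4, 0.0]
opening: 0.0854
grasp_force: 0.0
```

play_rows(steps=[[[0,0,-0.005,0],[0,0,-0.02,0],[0,0,-0.035,0],[0,0,-0.035,0],[0,0,-0.035,0]]])

```text
time: 29.95
ee_pos: [0.5729, 0.3875, 0.1554]
tcp_rot: [-180.0, 0.0, 90.0]
wrist_force: [1.5, 1.0, 0.2]
opening: 0.0854
grasp_force: 0.0
```

play_rows(steps=[[[0,0,-0.035,0],[-0.01,0,-0.015,0],[-0.03,0.002,0,0],[-0.03,0.002,0,0],[-0.03,0.002,0,0]]])

```text
time: 30.37
ee_pos: [0.5793, 0.287, 0.2044]
tcp_rot: [179.9, -0.0, 90.1]
wrist_force: [1.0, -0.8, 0.1]
opening: 0.0854
grasp_force: 0.0
```

play_rows(steps=[[[-0.03,0.002,0,0],[-0.03,0.002,0,0],[-0.03,0.002,0,0],[-0.03,0.002,0,0],[-0.03,0.002,0,0]]])

```text
time: 30.78
ee_pos: [0.5893, 0.1363, 0.2043]
tcp_rot: [180.0, -0.0, 90.0]
wrist_force: [-0.6, 0.1, -0.3]
opening: 0.0854
grasp_force: 0.0
```

play_rows(steps=[[[-0.03,0.003,0,0],[-0.03,0.003,0,0],[-0.03,0.003,0,0],[-0.03,0.003,0,0],[-0.03,0.003,0,0]]])

```text
time: 31.2
ee_pos: [0.6044, -0.0137, 0.2043]
tcp_rot: [180.0, 0.0, 90.0]
wrist_force: [1.0, 0.5, -0.2]
opening: 0.0856
grasp_force: 0.0
```

play_rows(steps=[[[-0.03,0.003,0,0],[-0.03,0.003,0,0],[-0.03,0.003,0,0],[-0.03,0.003,0,0],[-0.014,0.0,0,0]]])

```text
time: 31.62
ee_pos: [0.6166, -0.1494, 0.2038]
tcp_rot: [180.0, 0.0, 89.9]
wrist_force: [0.0, 0.3, 0.9]
opening: 0.0854
grasp_force: 0.0
```

play_rows(steps=[[[0,0,0,-0.0873],[0,0,0,-0.0873],[0,0,0,-0.0873],[0,0,0,-0.0873],[0,0,0,-0.0873]]])

```text
time: 32.03
ee_pos: [0.6165, -0.1459, 0.2041]
tcp_rot: [180.0, -0.0, 115.3]
wrist_force: [-0.1, -0.4, -0.6]
opening: 0.0853
grasp_force: 0.0
```

play_rows(steps=[[[0,0,0,0],[0,0,0,0],[0,0,0,0],[0,0,0,0],[0,0,0,0]]])

```text
time: 32.45
ee_pos: [0.6166, -0.1462, 0.2037]
tcp_rot: [180.0, 0.0, 115.0]
wrist_force: [0.5, -0.3, 0.3]
opening: 0.0851
grasp_force: 0.0
```

```bash
python3 - <<'E'
from meas import *
o=[]
for n in("scene","top"):
    c=cam(n); u,v=proj(c,[.5735,.387,.03])[0].astype(int)
    o.append(cv2.resize(c["img"][v-24:v+24,u-20:u+20],(400,480),interpolation=cv2.INTER_CUBIC)); print(n,u-20,v-24)
    b=cv2.cvtColor(c["img"],cv2.COLOR_BGR2LAB)[...,2].astype(int)
    P=proj(c,[.5735,.387,.054])[0]; print("pred candle top",P,"board",proj(c,[.5735,.387,.015])[0])
cv2.imwrite("pics/t6.png",np.hstack(o))
E
```

```text
scene 208 131
pred candle top [228.54371382 151.25028706] board [229.16174493 158.07338825]
top 113 173
pred candle top [131.6855065  196.34752485] board [135.37969233 198.73303332]
```

View pics/t6.png

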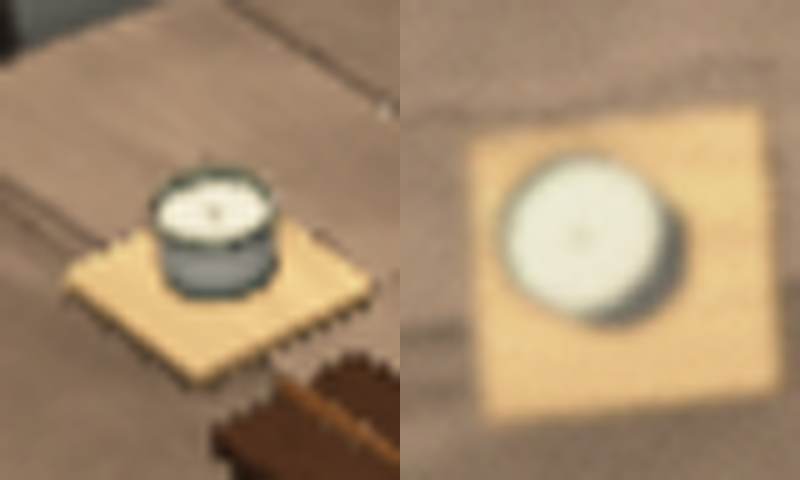

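The candle stands in the middle of the square board: candle top (583,235) agrees with prediction within 1 px in both views. Now the matchbox.

play_rows(steps=[[[0.001,-0.0015,0.03,0],[0,0,0.035,0],[0,0,0.035,0],[0,0,0.035,0],[0,0,0.025,0]]])

```text
time: 32.97
ee_pos: [0.6135, -0.1457, 0.0404]
tcp_rot: [-179.9, -0.1, 115.0]
wrist_force: [0.4, -0.1, -0.6]
opening: 0.0851
grasp_force: 0.0
```

play_rows(steps=[[[0,0,0.018,0],[0,0,0.014,0],[0,0,0.006,0],[0,0,0.003,0],[0,0,0,0]]])

```text
time: 33.38
ee_pos: [0.6147, -0.146, 0.0026]
tcp_rot: [-180.0, -0.0, 115.0]
wrist_force: [0.3, -0.4, 0.5]
opening: 0.0855
grasp_force: 0.0
```

play_rows(steps=[[[0,0,0,0],[0,0,0,0],[0,0,0,0],[0,0,0,0],[0,0,0,0]]], gripper=0.025, squeeze=20)

```text
time: 33.8
ee_pos: [0.6152, -0.1461, 0.0035]
tcp_rot: [179.9, 0.0, 115.0]
wrist_force: [-0.5, 0.6, 4.8]
opening: 0.0352
grasp_force: 22.0
```

play_rows(steps=[[[0,0,0,0],[0,0,0,0],[0,0,0,0],[0,0,0,0],[0,0,0,0]]])

```text
time: 34.22
ee_pos: [0.6152, -0.1461, 0.0035]
tcp_rot: [179.9, 0.0, 115.0]
wrist_force: [0.4, 0.4, 5.9]
opening: 0.0353
grasp_force: 22.1
```

play_rows(steps=[[[0,0,0,0],[0,0,0,0],[0,0,0,0],[0,0,0,0],[0,0,0,0]]])

```text
time: 34.63
ee_pos: [0.6152, -0.1461, 0.0035]
tcp_rot: [179.9, 0.0, 115.0]
wrist_force: [0.2, -0.9, 6.2]
opening: 0.0353
grasp_force: 22.1
```

play_rows(steps=[[[0,0,-0.01,0],[0,0,-0.02,0],[0,0,-0.035,0],[0,0,-0.035,0],[0,0,-0.035,0]]])

```text
time: 35.05
ee_pos: [0.6141, -0.1458, 0.1394]
tcp_rot: [-180.0, -0.0, 115.0]
wrist_force: [0.3, -0.6, -0.4]
opening: 0.0353
grasp_force: 21.5
```

play_rows(steps=[[[0,0,-0.035,0],[0,0,-0.02,0.0807],[0,0,-0.01,0.0807],[0,0,0,0.0807],[0,0,0,0.0807]]])

```text
time: 35.47
ee_pos: [0.615, -0.146, 0.2043]
tcp_rot: [179.9, 0.0, 96.3]
wrist_force: [-1.0, 0.2, -2.2]
opening: 0.0351
grasp_force: 21.5
```

play_rows(steps=[[[0.015,0.001,0,0],[0.025,0.001,0,0],[0.03,0.001,0,0],[0.03,0.001,0,0],[0.03,0.001,0,0]]])

```text
time: 35.88
ee_pos: [0.6042, -0.0145, 0.2028]
tcp_rot: [-180.0, -0.0, 96.6]
wrist_force: [0.3, -0.4, -0.1]
opening: 0.0354
grasp_force: 21.5
```

play_rows(steps=[[[0.03,0.001,0,0],[0.03,0.001,0,0],[0.03,0.001,0,0],[0.03,0.001,0,0],[0.03,0.001,0,0]]])

```text
time: 36.3
ee_pos: [0.5919, 0.1354, 0.203]
tcp_rot: [-180.0, -0.0, 96.7]
wrist_force: [0.0, -0.8, 0.3]
opening: 0.0352
grasp_force: 21.5
```

play_rows(steps=[[[0.03,0.001,0,0],[0.03,0.001,0,0],[0.03,0.001,0,0],[0.03,0.001,0,0],[0.03,0.001,0,0]]])

```text
time: 36.72
ee_pos: [0.5796, 0.2849, 0.2029]
tcp_rot: [-180.0, -0.0, 96.7]
wrist_force: [0.4, -0.7, -0.1]
opening: 0.0353
grasp_force: 21.5
```

play_rows(steps=[[[0.03,0.001,0,0],[0.03,0.001,0,0],[0.03,0.001,0,0],[0.015,0.001,0,0],[0,0,0,0]]])

```text
time: 37.13
ee_pos: [0.571, 0.3913, 0.2018]
tcp_rot: [-179.9, -0.0, 96.8]
wrist_force: [0.4, 0.4, -0.7]
opening: 0.035
grasp_force: 21.5
```

play_rows(steps=[[[0,0,0,0],[0,0,0,0],[0,0,0,0],[0,0,0,0],[0,0,0,0]]])

```text
time: 37.55
ee_pos: [0.5729, 0.3868, 0.2031]
tcp_rot: [180.0, -0.0, 96.5]
wrist_force: [0.0, -0.2, 0.2]
opening: 0.0349
grasp_force: 21.5
```

play_rows(steps=[[[0.001,0.0005,0.025,0],[0,0,0.035,0],[0,0,0.035,0],[0,0,0.025,0],[0,0,0.015,0]]])

```text
time: 37.97
ee_pos: [0.5719, 0.3873, 0.0639]
tcp_rot: [-179.8, 0.1, 96.5]
wrist_force: [-0.7, 0.4, -0.9]
opening: 0.0352
grasp_force: 21.5
```

play_rows(steps=[[[0,0,0.005,0],[0,0,0.002,0],[0,0,0.001,0],[0,0,0,0],[0,0,0,0]]])

```text
time: 38.38
ee_pos: [0.5737, 0.3891, 0.0614]
tcp_rot: [179.9, -0.1, 96.5]
wrist_force: [0.5, -0.2, -0.1]
opening: 0.0356
grasp_force: 21.5
```

play_rows(steps=[[[0,0,0.001,0],[0,0,0.001,0],[0,0,0,0],[0,0,0,0],[0,0,0,0]]])

```text
time: 38.8
ee_pos: [0.573, 0.3888, 0.0577]
tcp_rot: [-180.0, 0.0, 96.5]
wrist_force: [-0.1, 0.4, 0.3]
opening: 0.0351
grasp_force: 21.5
```

play_rows(steps=[[[0,0,0.001,0],[0,0,0,0],[0,0,0,0],[0,0,0,0],[0,0,0,0]]])

```text
time: 39.22
ee_pos: [0.5732, 0.3888, 0.0572]
tcp_rot: [180.0, -0.0, 96.5]
wrist_force: [-0.6, -1.4, 5.3]
opening: 0.0357
grasp_force: 22.1
```

play_rows(steps=[[[0,0,0,0],[0,0,0,0],[0,0,0,0],[0,0,0,0],[0,0,0,0]]], gripper=0.0854)

```text
time: 39.63
ee_pos: [0.573, 0.3887, 0.0564]
tcp_rot: [-180.0, 0.0, 96.5]
wrist_force: [-0.4, 0.0, 0.3]
opening: 0.0852
grasp_force: 0.0
```

play_rows(steps=[[[0,0,-0.005,0],[0,0,-0.02,0],[0,0,-0.03,0],[0,0,-0.035,0],[0,0,-0.035,0]]])

```text
time: 40.05
ee_pos: [0.5726, 0.3884, 0.1831]
tcp_rot: [-180.0, 0.0, 96.5]
wrist_force: [1.0, 1.2, 0.8]
opening: 0.0855
grasp_force: 0.0
```

play_rows(steps=[[[-0.01,0,-0.02,0],[-0.03,0,0,0],[-0.03,0,0,0],[-0.03,0,0,0],[-0.03,0,0,0]]])

```text
time: 40.47
ee_pos: [0.5878, 0.2585, 0.2022]
tcp_rot: [180.0, -0.0, 96.6]
wrist_force: [-0.4, -0.2, 0.2]
opening: 0.0853
grasp_force: 0.0
```

play_rows(steps=[[[-0.03,0,0,0],[-0.03,0,0,0],[-0.01,0,0,0],[0,0,0,0],[0,0,0,0]]])

```text
time: 40.88
ee_pos: [0.596, 0.19, 0.2021]
tcp_rot: [180.0, -0.0, 96.5]
wrist_force: [-0.1, 0.6, -0.1]
opening: 0.0852
grasp_force: 0.0
```

```bash
python3 - <<'E'
from meas import *
o=[];s=cam("scene");t=cam("top")
def crop(c,P,w,h):
    u,v=proj(c,P)[0].astype(int); print(u-w//2,v-h//2); return cv2.resize(c["img"][v-h//2:v+h//2,u-w//2:u+w//2],(400,300),interpolation=cv2.INTER_CUBIC)
a=crop(s,[.5735,.387,.05],40,30);b=crop(t,[.5735,.387,.05],40,30);d=crop(s,[.469,-.117,.1],64,48);e=crop(t,[.43,.06,.05],160,120)
cv2.imwrite("pics/t7.png",np.vstack([np.hstack([a,b]),np.hstack([d,e])]))
for n,c in(("scene",s),("top",t)):
    print("pred box",proj(c,[.5735,.388,.061])[0]); print("bell",find(c,(.39,.15),.05,20)[0] if n=="top" else "")
    d=cv2.absdiff(c["img"],np.load(n+"0.npy")); 
    for k,P,r in(("bell",(.392,.15,.04),9),("mill",(.405,-.47,.05),9)):
        u,v=proj(c,P)[0].astype(int); print(k,d[v-r:v+r,u-r:u+r].mean().round(1),d[v-r:v+r,u-r:u+r].max())
E
```

```text
208 136
112 181
238 188
145 177
pred box [228.32086375 149.9081729 ]
bell 
bell 35.0 98
mill 1.1 4
pred box [130.70817699 195.90687262]
bell [0.39559384 0.10723592 0.05      ]
bell 32.8 111
mill 7.5 17
```

View pics/t7.png

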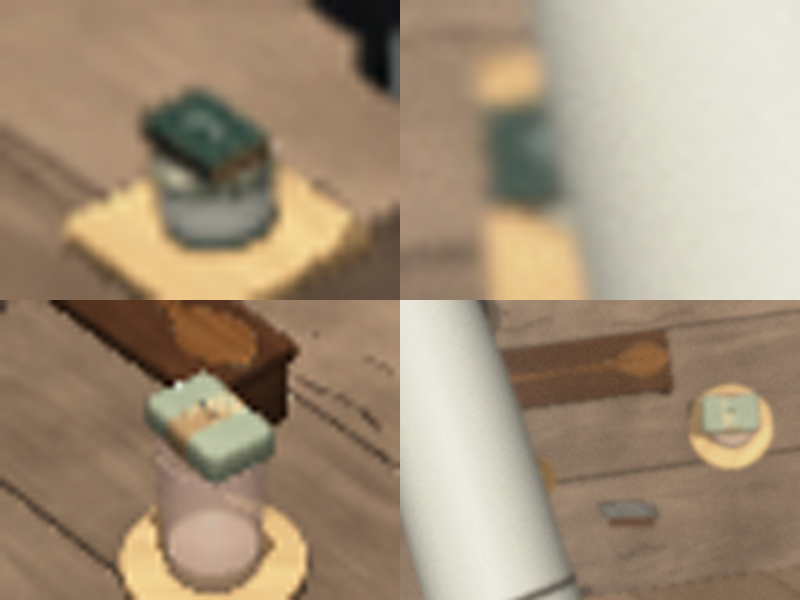

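The soap lies flat and centred across the glass, and the matchbox lies flat on the tin (silhouette centre 207,137, about 2 mm from the tin's axis). The arm hides the bell, so I move it aside and check the bell, mill and matchbox numerically.

play_rows(steps=[[[-0.03,-0.004,-0.01,0],[-0.03,-0.004,-0.01,0],[-0.03,-0.004,0,0],[-0.03,-0.004,0,0],[-0.03,-0.004,0,0]]])

```text
time: 41.4
ee_pos: [0.5931, 0.039, 0.2218]
tcp_rot: [180.0, -0.0, 96.7]
wrist_force: [0.4, 0.2, -0.0]
opening: 0.0855
grasp_force: 0.0
```

play_rows(steps=[[[-0.03,-0.004,0,0],[-0.03,-0.004,0,0],[-0.03,-0.004,0,0],[-0.03,-0.004,0,0],[-0.03,-0.004,0,0]]])

```text
time: 41.82
ee_pos: [0.5906, -0.1126, 0.2217]
tcp_rot: [180.0, -0.0, 96.7]
wrist_force: [-0.0, -0.2, 0.1]
opening: 0.0855
grasp_force: 0.0
```

play_rows(steps=[[[-0.03,-0.004,0,0],[-0.03,-0.004,0,0],[-0.03,-0.004,0,0],[-0.02,-0.004,0,0],[0,0,0,0]]])

```text
time: 42.23
ee_pos: [0.5871, -0.226, 0.2209]
tcp_rot: [-180.0, 0.0, 96.4]
wrist_force: [0.3, -0.3, -0.1]
opening: 0.0857
grasp_force: 0.0
```

```bash
python3 - <<'E'
from meas import *
for n in("scene","top"):
    c=cam(n); d=cv2.absdiff(c["img"],np.load(n+"0.npy"))
    for k,P,r in(("bell",(.392,.15,.04),10),("mill",(.405,-.47,.05),9)):
        u,v=proj(c,P)[0].astype(int); x=d[v-r:v+r,u-r:u+r]; print(n,k,x.mean().round(1),x.max())
    u,v=proj(c,[.5735,.388,.061])[0].astype(int)
    L=cv2.cvtColor(c["img"],cv2.COLOR_BGR2LAB).astype(int)
    m=np.zeros(L.shape[:2],np.uint8); m[v-14:v+14,u-14:u+14]=((L[...,0]<95)&(L[...,1]<124))[v-14:v+14,u-14:u+14]*255
    q=max(cv2.findContours(m,0,1)[0],key=cv2.contourArea); w=ray(c,q.reshape(-1,2),.068)[:,:2]*1000
    print(n,"box",ray(c,cen(q),.066)[0].round(4),cv2.minAreaRect(w.astype(np.float32)))
E
```

```text
scene bell 1.6 26
scene mill 1.0 4
scene box [0.5739 0.3916 0.066 ] ((572.6109619140625, 389.67181396484375), (32.9029655456543, 44.1236457824707), 8.037934303283691)
top bell 8.6 18
top mill 6.4 16
top box [0.566  0.4067 0.066 ] ((565.0984497070312, 404.57330322265625), (36.18408203125, 19.0427188873291), 60.7775993347168)
```

Bell and mill are unmoved. The top-view matchbox mask was only partial, so I redo it.

```bash
python3 - <<'E'
from meas import *
for n in("top","scene"):
    c=cam(n); u,v=proj(c,[.5735,.388,.068])[0].astype(int); print(n,u,v)
    L=cv2.cvtColor(c["img"],cv2.COLOR_BGR2LAB).astype(int)
    print("a row",L[v,u-22:u+23,1].tolist())
    for th in(126,128):
        m=np.zeros(L.shape[:2],np.uint8); m[v-14:v+14,u-16:u+16]=((L[...,1]<th)&(L[...,2]<142))[v-14:v+14,u-16:u+16]*255
        q=max(cv2.findContours(m,0,1)[0],key=cv2.contourArea); w=ray(c,q.reshape(-1,2),.068)[:,:2]*1000
        print("box",ray(c,cen(q),.066)[0].round(4),cv2.minAreaRect(w.astype(np.float32)))
    print("b row",L[v,u-22:u+23,2].tolist())
E
```

```text
top 130 195
a row [134, 133, 135, 134, 136, 134, 134, 134, 134, 136, 134, 133, 130, 123, 120, 120, 121, 121, 121, 122, 122, 121, 121, 122, 119, 119, 119, 121, 127, 127, 125, 126, 129, 132, 135, 132, 133, 132, 133, 132, 133, 136, 135, 134, 134]
box [0.5747 0.3947 0.066 ] ((573.7752075195312, 394.62701416015625), (39.06850051879883, 49.974239349365234), 10.07629680633545)
box [0.5727 0.3891 0.066 ] ((568.2661743164062, 387.7804260253906), (50.219268798828125, 61.04963302612305), 3.1849496364593506)
b row [145, 145, 145, 145, 144, 146, 146, 144, 145, 143, 144, 143, 139, 136, 133, 131, 132, 132, 132, 133, 131, 132, 132, 132, 133, 134, 133, 136, 137, 140, 142, 139, 142, 152, 160, 163, 162, 163, 163, 162, 161, 160, 152, 145, 145]
scene 228 148
a row [133, 134, 135, 135, 135, 134, 135, 135, 135, 135, 135, 135, 135, 135, 135, 134, 129, 121, 118, 118, 118, 118, 119, 121, 119, 117, 119, 127, 132, 135, 135, 135, 135, 135, 135, 135, 134, 135, 136, 134, 135, 135, 135, 134, 135]
box [0.5741 0.3921 0.066 ] ((572.4570922851562, 389.6850280761719), (36.52900695800781, 50.20013427734375), 6.999486923217773)
box [0.5595 0.3615 0.066 ] ((561.2437744140625, 361.3224792480469), (118.9151611328125, 46.351993560791016), 66.38082885742188)
b row [144, 143, 144, 146, 147, 148, 147, 146, 147, 147, 147, 147, 146, 147, 147, 145, 138, 132, 132, 131, 132, 132, 132, 133, 131, 131, 134, 140, 144, 145, 146, 146, 146, 146, 146, 145, 146, 146, 145, 145, 145, 145, 145, 145, 145]
```

Using the same views, the box is about 4.5 mm off the tin's axis in +y. I'll mend it by regrasping, lifting slightly and shifting back.

play_rows(steps=[[[0.02,0.003,0,0],[0.03,0.003,0,0],[0.03,0.003,0,0],[0.03,0.003,0,0],[0.03,0.003,0,0]]])

```text
time: 42.85
ee_pos: [0.5857, -0.08, 0.2219]
tcp_rot: [180.0, -0.0, 96.6]
wrist_force: [0.5, -0.4, 0.5]
opening: 0.0855
grasp_force: 0.0
```

play_rows(steps=[[[0.03,0.003,0,0],[0.03,0.003,0,0],[0.03,0.003,0,0],[0.03,0.003,0,0],[0.03,0.003,0,0]]])

```text
time: 43.27
ee_pos: [0.583, 0.071, 0.2221]
tcp_rot: [180.0, -0.0, 96.7]
wrist_force: [-0.5, -0.2, 0.4]
opening: 0.0852
grasp_force: 0.0
```

play_rows(steps=[[[0.03,0.003,0,0],[0.03,0.003,0,0],[0.03,0.003,0,0],[0.03,0.003,0,0],[0.03,0.003,0,0]]])

```text
time: 43.68
ee_pos: [0.5804, 0.2217, 0.222]
tcp_rot: [180.0, -0.0, 96.7]
wrist_force: [0.4, 0.1, -0.1]
opening: 0.0858
grasp_force: 0.0
```

play_rows(steps=[[[0.03,0.003,0,0],[0.03,0.003,0,0],[0.03,0.003,0,0],[0.03,0.0015,0,0],[0.03,0,0,0]]])

```text
time: 44.1
ee_pos: [0.5735, 0.3718, 0.2218]
tcp_rot: [180.0, -0.0, 96.7]
wrist_force: [-0.1, -0.9, 0.2]
opening: 0.0858
grasp_force: 0.0
```

play_rows(steps=[[[0.02,0,0,0],[0.0025,0,0,0],[0,0,0,0],[0,0,0,0],[0,0,0,0]]])

```text
time: 44.52
ee_pos: [0.5721, 0.3907, 0.2221]
tcp_rot: [180.0, 0.0, 96.5]
wrist_force: [-0.2, -0.6, -0.4]
opening: 0.0856
grasp_force: 0.0
```

play_rows(steps=[[[0,0,0,0],[0,0,0,0],[0,0,0,0],[0,0,0,0],[0,0,0,0]]])

```text
time: 44.93
ee_pos: [0.5724, 0.3908, 0.2218]
tcp_rot: [180.0, -0.0, 96.5]
wrist_force: [1.1, 0.3, -1.1]
opening: 0.0851
grasp_force: 0.0
```

play_rows(steps=[[[0,0.0006,0.025,0],[0,0,0.035,0],[0,0,0.035,0],[0,0,0.03,0],[0,0,0.02,0]]])

```text
time: 45.35
ee_pos: [0.5718, 0.3904, 0.0729]
tcp_rot: [-179.8, 0.1, 96.5]
wrist_force: [-0.4, 0.3, -0.5]
opening: 0.0854
grasp_force: 0.0
```

play_rows(steps=[[[0,0,0.012,0],[0,0,0.006,0],[0,0,0,0],[0,0,0,0],[0,0,0,0]]])

```text
time: 45.77
ee_pos: [0.5737, 0.3918, 0.0607]
tcp_rot: [179.9, -0.1, 96.5]
wrist_force: [0.4, -0.3, 0.7]
opening: 0.0853
grasp_force: 0.0
```

play_rows(steps=[[[0,0,0,0],[0,0,0,0],[0,0,0,0],[0,0,0,0],[0,0,0,0]]], gripper=0.025)

```text
time: 46.18
ee_pos: [0.573, 0.3914, 0.0592]
tcp_rot: [180.0, -0.0, 96.5]
wrist_force: [-0.3, 0.5, 2.7]
opening: 0.0352
grasp_force: 21.1
```

play_rows(steps=[[[0,0,0,0],[0,0,0,0],[0,0,0,0],[0,0,0,0],[0,0,0,0]]])

```text
time: 46.6
ee_pos: [0.5731, 0.3913, 0.0591]
tcp_rot: [180.0, -0.0, 96.5]
wrist_force: [-0.3, -0.2, 5.4]
opening: 0.0352
grasp_force: 21.2
```

play_rows(steps=[[[0,0,-0.004,0],[0,0,-0.004,0],[-0.0025,0,0,0],[-0.002,0,0,0],[0,0,0,0]]])

```text
time: 47.02
ee_pos: [0.5734, 0.3863, 0.0665]
tcp_rot: [-180.0, 0.0, 96.5]
wrist_force: [-0.4, -0.1, -0.2]
opening: 0.0352
grasp_force: 20.7
```

play_rows(steps=[[[0,0,0.003,0],[0,0,0.002,0],[0,0,0.001,0],[0,0,0,0],[0,0,0,0]]])

```text
time: 47.43
ee_pos: [0.5732, 0.3867, 0.0604]
tcp_rot: [-180.0, 0.0, 96.5]
wrist_force: [0.4, 0.3, 0.2]
opening: 0.0355
grasp_force: 20.7
```

Contact should be at about z = .059, so a little further, then release and clear out.

play_rows(steps=[[[0,0,0.001,0],[0,0,0.001,0],[0,0,0,0],[0,0,0,0],[0,0,0,0]]])

```text
time: 47.85
ee_pos: [0.5735, 0.3869, 0.0591]
tcp_rot: [180.0, -0.0, 96.5]
wrist_force: [-1.2, -0.7, 3.6]
opening: 0.0348
grasp_force: 21.1
```

play_rows(steps=[[[0,0,0,0],[0,0,0,0],[0,0,0,0],[0,0,0,0],[0,0,0,0]]], gripper=0.0854)

```text
time: 48.27
ee_pos: [0.5733, 0.3867, 0.0585]
tcp_rot: [-180.0, 0.0, 96.5]
wrist_force: [-0.2, 0.3, -0.1]
opening: 0.0856
grasp_force: 0.0
```

play_rows(steps=[[[0,0,-0.005,0],[0,0,-0.02,0],[0,0,-0.035,0],[0,0,-0.035,0],[0,0,-0.035,0]]])

```text
time: 48.68
ee_pos: [0.573, 0.3865, 0.1905]
tcp_rot: [-180.0, 0.0, 96.5]
wrist_force: [1.0, 0.7, 1.0]
opening: 0.0855
grasp_force: 0.0
```

play_rows(steps=[[[-0.01,0,-0.03,0],[-0.03,0,0,0],[-0.03,0,0,0],[-0.03,0,0,0],[-0.03,0,0,0]]])

```text
time: 49.1
ee_pos: [0.5882, 0.2565, 0.2193]
tcp_rot: [180.0, -0.0, 96.6]
wrist_force: [1.3, 0.4, 0.2]
opening: 0.0856
grasp_force: 0.0
```

play_rows(steps=[[[-0.03,0,0,0],[-0.03,0,0,0],[-0.03,0,0,0],[-0.03,0,0,0],[-0.03,0,0,0]]])

```text
time: 49.52
ee_pos: [0.6052, 0.1072, 0.2193]
tcp_rot: [180.0, -0.0, 96.6]
wrist_force: [-0.4, -0.0, -0.7]
opening: 0.0851
grasp_force: 0.0
```

play_rows(steps=[[[-0.03,-0.005,0,0],[-0.03,-0.005,0,0],[-0.03,-0.005,0,0],[-0.03,-0.005,0,0],[-0.03,-0.005,0,0]]])

```text
time: 49.93
ee_pos: [0.5972, -0.0447, 0.2193]
tcp_rot: [180.0, 0.0, 96.5]
wrist_force: [-0.6, 0.2, 0.6]
opening: 0.0852
grasp_force: 0.0
```

play_rows(steps=[[[-0.03,-0.005,0,0],[-0.03,-0.005,0,0],[-0.03,-0.005,0,0],[-0.03,-0.005,0,0],[-0.02,-0.005,0,0]]])

```text
time: 50.35
ee_pos: [0.5884, -0.1877, 0.219]
tcp_rot: [180.0, 0.0, 96.5]
wrist_force: [0.2, -1.3, -0.0]
opening: 0.0856
grasp_force: 0.0
```

```bash
python3 - <<'E'
from meas import *
for n in("top","scene"):
    c=cam(n); u,v=proj(c,[.5735,.388,.068])[0].astype(int)
    L=cv2.cvtColor(c["img"],cv2.COLOR_BGR2LAB).astype(int)
    m=np.zeros(L.shape[:2],np.uint8); m[v-14:v+14,u-16:u+16]=((L[...,1]<126)&(L[...,2]<142))[v-14:v+14,u-16:u+16]*255
    q=max(cv2.findContours(m,0,1)[0],key=cv2.contourArea); w=ray(c,q.reshape(-1,2),.068)[:,:2]*1000
    print(n,"box",ray(c,cen(q),.066)[0].round(4),cv2.minAreaRect(w.astype(np.float32)))
    d=cv2.absdiff(c["img"],np.load(n+"0.npy"))
    for k,P,r in(("bell",(.392,.15,.04),10),("mill",(.405,-.47,.05),9)):
        a,b=proj(c,P)[0].astype(int); x=d[b-r:b+r,a-r:a+r]; print(n,k,x.mean().round(1),x.max())
    # soap over tumbler: green mask
    a,b=proj(c,[.468,-.118,.1275])[0].astype(int)
    m=np.zeros(L.shape[:2],np.uint8); m[b-16:b+12,a-18:a+18]=(L[...,1]<125)[b-16:b+12,a-18:a+18]*255
    x,y=np.nonzero(m)[::-1]; w=ray(c,np.c_[x,y],.1275); print("soap y range",w[:,1].min(),w[:,1].max(),"x",w[:,0].min(),w[:,0].max())
E
```

```text
top box [0.5749 0.3891 0.066 ] ((573.966064453125, 388.05126953125), (38.94392013549805, 47.42232131958008), 3.56866192817688)
top bell 8.1 18
top mill 6.9 17Traceback (most recent call last):
  File "<stdin>", line 14, in <module>
  File "h.py", line 9, in ray
    p=np.array(p,float).reshape(-1,1,2); u=cv2.undistortPoints(p,c["K"],c["D"])[:,0]
                                           ~~~~~~~~~~~~~~~~~~~^^^^^^^^^^^^^^^^^
cv2.error: OpenCV(4.12.0) /io/opencv/modules/calib3d/src/undistort.dispatch.cpp:347: error: (-215:Assertion failed) CV_IS_MAT(_src) && CV_IS_MAT(_dst) && (_src->rows == 1 || _src->cols == 1) && (_dst->rows == 1 || _dst->cols == 1) && _src->cols + _src->rows - 1 == _dst->rows + _dst->cols - 1 && (CV_MAT_TYPE(_src->type) == CV_32FC2 || CV_MAT_TYPE(_src->type) == CV_64FC2) && (CV_MAT_TYPE(_dst->type) == CV_32FC2 || CV_MAT_TYPE(_dst->type) == CV_64FC2) in function 'cvUndistortPointsInternal'
```

The matchbox is now at y=.389 in the top view, matching the tin (.3897) and the board (.389). Bell and mill are unmoved and the arm is clear, so I hand it in.

```bash
python3 -c "
from workcell import bot
print(bot.job_done())"
```

```text
the job is handed in; nothing more can be done
None
```

Both gift sets are made up and handed in at about 50 s: the tumbler and soap on the round board, each about 2.5 mm off centre, and the candle tin and matchbox within about 1.5 mm on the square board; the bell and mill did not move.

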